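Load the assembly rack in reverse order

TASK

The four parts in the black rack were laid out in the order they came out of the radio, starting at the orange end. Move them all to the white rack in reverse order, so that the part now furthest from the black rack's orange end stands in the place next to the white rack's orange end, and so on. Stand each part upright inside its place, as it stands now, without dropping it or tipping it over, and let go of it.

Things in the scene. Friction and masses are not known exactly. Their poses are not given: they have to be found in the camera images.
- strip_rack: Black strip-down rack, full at the start. Fixed tray 76 mm (x) by 292 mm (y); four places, each 68 x 68 mm inside, centred at x = 0, y = +108, +36, -36, -108 mm. Floor 4 mm, edges and dividers (4 mm thick) 10 mm above the table. An orange block (10 mm high) beyond the +y end marks the first place. In each place lies a 2 mm pad with a part on its middle (within 3 mm). Origin: centre of its underside.
- build_rack: White assembly rack, empty, no pads, fixed; otherwise the same shape, size and axes as the black one, with its orange block at +y too. Either rack may be the nearer to the robot; both lie roughly crosswise, orange ends to the robot's left. Origin: centre of its underside, on the table.
- speaker: Small loudspeaker lying on its face, 46 mm high, 0.14 kg: black rim 50 mm across (0 to 5 mm), grey cone basket narrowing to 20 mm up, dark round magnet 36 mm across from 20 to 46 mm up, to be gripped there. Origin: centre of its underside, z up.
- motor: Small electric motor standing on end: aluminium can 36 mm across and 40 mm high, with a brass pulley 14 mm across on top (to 48 mm) and a thin shaft (to 52 mm). 0.09 kg. Origin: centre of its underside, z up.
- transformer: Mains transformer: dark steel core 26 mm (its x) by 46 mm (its y) by 46 mm high, with a copper winding with a yellow band, 44 mm (x) by 30 mm (y) from 9 to 39 mm up; grip it across the winding, along its x, 44 mm. 0.22 kg. Its x lies roughly along the rack's x at the start. Origin: centre of its underside, z up.
- capacitor: Big blue electrolytic capacitor, an upright can 30 mm across and 52 mm high with an aluminium top. 0.06 kg. Origin: centre of its underside, z up.
- pad_speaker: Fixed red pad, 62 mm square and 2 mm thick, in the strip-down rack under the speaker at the start; it stays and records where the speaker stood. Origin: centre of its underside.
- pad_motor: Fixed blue pad, 62 mm square and 2 mm thick, in the strip-down rack under the motor at the start; it stays and records where the motor stood. Origin: centre of its underside.
- pad_transformer: Fixed green pad, 62 mm square and 2 mm thick, in the strip-down rack under the transformer at the start; it stays and records where the transformer stood. Origin: centre of its underside.
- pad_capacitor: Fixed yellow pad, 62 mm square and 2 mm thick, in the strip-down rack under the capacitor at the start; it stays and records where the capacitor stood. Origin: centre of its underside.

How it is judged (in metres and radians):
At the end, for the whole second after the job is handed in: The part from place k of the black rack, counted from the orange end, is in place 5 - k of the white rack: upright (0.1 rad), at rest, its centre within 20 mm of the place's centre along each rack axis, its underside within 4 mm of the place's floor. All four so (((y of pad_speaker in the frame of strip_rack between 0.088 and 0.128 m and y of speaker in the frame of build_rack between -0.128 and -0.088 m) or (y of pad_speaker in the frame of strip_rack between 0.016 and 0.056 m and y of speaker in the frame of build_rack between -0.056 and -0.016 m) or (y of pad_speaker in the frame of strip_rack between -0.056 and -0.016 m and y of speaker in the frame of build_rack between 0.016 and 0.056 m) or (y of pad_speaker in the frame of strip_rack between -0.128 and -0.088 m and y of speaker in the frame of build_rack between 0.088 and 0.128 m)) and x of speaker in the frame of build_rack between -0.02 and 0.02 m and z of speaker in the frame of build_rack between 0 and 0.008 m and angle between each of speaker, motor, transformer, capacitor's own z axis and vertical below 0.1 rad and linear speed of each of speaker, motor, transformer, capacitor below 0.02 m/s and angular speed of each of speaker, motor, transformer, capacitor below 0.3 rad/s and ((y of pad_motor in the frame of strip_rack between 0.088 and 0.128 m and y of motor in the frame of build_rack between -0.128 and -0.088 m) or (y of pad_motor in the frame of strip_rack between 0.016 and 0.056 m and y of motor in the frame of build_rack between -0.056 and -0.016 m) or (y of pad_motor in the frame of strip_rack between -0.056 and -0.016 m and y of motor in the frame of build_rack between 0.016 and 0.056 m) or (y of pad_motor in the frame of strip_rack between -0.128 and -0.088 m and y of motor in the frame of build_rack between 0.088 and 0.128 m)) and x of motor in the frame of build_rack between -0.02 and 0.02 m and z of motor in the frame of build_rack between 0 and 0.008 m and ((y of pad_transformer in the frame of strip_rack between 0.088 and 0.128 m and y of transformer in the frame of build_rack between -0.128 and -0.088 m) or (y of pad_transformer in the frame of strip_rack between 0.016 and 0.056 m and y of transformer in the frame of build_rack between -0.056 and -0.016 m) or (y of pad_transformer in the frame of strip_rack between -0.056 and -0.016 m and y of transformer in the frame of build_rack between 0.016 and 0.056 m) or (y of pad_transformer in the frame of strip_rack between -0.128 and -0.088 m and y of transformer in the frame of build_rack between 0.088 and 0.128 m)) and x of transformer in the frame of build_rack between -0.02 and 0.02 m and z of transformer in the frame of build_rack between 0 and 0.008 m and ((y of pad_capacitor in the frame of strip_rack between 0.088 and 0.128 m and y of capacitor in the frame of build_rack between -0.128 and -0.088 m) or (y of pad_capacitor in the frame of strip_rack between 0.016 and 0.056 m and y of capacitor in the frame of build_rack between -0.056 and -0.016 m) or (y of pad_capacitor in the frame of strip_rack between -0.056 and -0.016 m and y of capacitor in the frame of build_rack between 0.016 and 0.056 m) or (y of pad_capacitor in the frame of strip_rack between -0.128 and -0.088 m and y of capacitor in the frame of build_rack between 0.088 and 0.128 m)) and x of capacitor in the frame of build_rack between -0.02 and 0.02 m and z of capacitor in the frame of build_rack between 0 and 0.008 m); the robot touches nothing.
It fails at once if a part is dropped or thrown: more than about 3 cm up and not held by the fingers ((height (world z) of speaker above 0.04 m and contact force between the fingers and speaker below 0.02 N) or (height (world z) of motor above 0.04 m and contact force between the fingers and motor below 0.02 N) or (height (world z) of transformer above 0.04 m and contact force between the fingers and transformer below 0.02 N) or (height (world z) of capacitor above 0.04 m and contact force between the fingers and capacitor below 0.02 N)).
It fails at once if a part is tipped over (angle between any of speaker, motor, transformer, capacitor's own z axis and vertical above 0.8 rad).
It also fails if it takes over 99 s, if anything falls off the work surface, if the arm or the gripper's body presses on something with over 40 N, if the wrist force passes 120 N, or if a joint passes its speed limit or range.

ROBOT

A 7-joint arm with a two-finger parallel gripper is mounted at the origin on the work surface. World frame = base frame: x ahead of the robot, y to its left, z up, the work surface at z = 0. Lengths are in mm, angles in rad, forces in N, time in s.
With the tool pointing down it reaches from about 400 to 900 mm from the base axis. Payload 5.5 kg.
Tool frame: the origin (TCP) lies at the centre of the arm's flange, where the gripper is bolted on; the fingertips stand 178 mm ahead of it and the grasp point (between the pads) lies 159 mm ahead of it (env.pinch_z is the z of the grasp point in the tool frame, in mm); z points along the fingers, y is the line along which they close (so a half turn about z gives the same grasp; the last joint's range is limited). The gripper opens to 92 mm and grips with 3 to 60 N. Pads are 19 mm wide; open, the fingers measure 130 mm over their backs; the gripper's body (75 mm by 190 mm) begins 47 mm behind the grasp point.
Start: joints at [1.553, 0.501, -0.427, 1.55, 0.221, 1.138, -0.21], TCP at [180.158, -624.531, 404.729] pointing down, gripper open.
Joint ranges: [-2.88, 2.88], [-0.31, 2.03], [-1.54, 1.56], [0.2, 2.42], [-1.41, 4.55], [0.19, 2.02], [-2.57, 2.57]. Speed limits (rad/s): [2.57, 2.57, 3.14, 3.14, 3.14, 3.14, 3.14].

INTERFACE

Orientations are given as a unit quaternion [w, x, y, z].
In Python, from cell import env gives the robot as it stands. The module is installed in compiled form; this text tells all that it offers.
- The arm moves only by the tool play_rows, never from a script. Its argument "series" is a list of rows, each an object with "gripper": the opening, from 0 (shut) to 1 (fully open); "delta_pos": the shift along the tool's x, y, z as a fraction of full scale, a list of three; "delta_rot": the turn, a rotation vector about the tool's x, y, z as a fraction of full scale, a list of three. In form: [{"gripper": gripper, "delta_pos": [tx, ty, tz], "delta_rot": [rx, ry, rz]}, ...]. A call has exactly 5 rows; each row is the pose to reach, as a shift and turn from the pose commanded when the call began, along the tool's axes at that moment, turning the shorter way round; what a row does not reach only later rows make up. Full scale, the value 1, is 0.25 m for a shift and 360 degrees for a turn. A row lasts 1/12 s, in which the tool goes at most 41.7 mm and 7.16 degrees, less where a joint would pass 70% of its speed; a pose out of reach is approached as far as the arm can. A call with a number of a shift or a turn outside -1 to 1 is refused whole. A call with a gripper value outside its range is refused whole. The fingers move at their own pace and stop on an object; "squeeze" is the grip in N (left out, the last holds). Time passes only in rows, so rows that repeat a pose let the fingers close, or fill a call up. It gives the time, the measured TCP pose, the force, the opening and the grip force at its end, in the units of the state.
- env.observe(): the state, without advancing time (a new reading comes with each control period).
- env.grab_frame(name): name is "side" or "top" or "wrist"; returns a dict with "frame" (480x640x3 uint8, blue, green, red), "range_z" (480x640 float32, mm along the optical axis (not along the pixel's ray), 0 where there is no reading), "K" (3x3 intrinsics, pixels), "k1" (the pictures are not rectified: a ray, as slopes to the right and down, at radius r is drawn at 1 + k1 r^2 times it, then the intrinsics apply), "origin" and "rotation" of the camera in the world. Camera axes: x right, y down, z forward; pixel columns grow to the right and rows downward; lengths in mm; the calibration is good to about 2 mm. A picture is of the moment at which its call begins.
- env.job_done(): hands the job in; it is judged then, once.
The state is a dict: "t": time; "q": joint angles; "joint_vel": joint speeds; "tau": joint torques, N m; "tcp_pos": TCP position; "tcp_rot": TCP orientation; "force": force on the tool from outside, world axes, zero at the start; "wrist_torque": the same for the moment, N m; "gripper_width": opening from 0.0 (shut) to 1.0 (fully open); "finger_force": force on a finger pad.
Only numpy, scipy, OpenCV 4.12 (cv2) and the standard library are available. Lean on these libraries where they do the work, as an engineer would, in place of code of your own. Each camera call takes 0.05 s, during which the arm holds its last target. There are 200 camera calls.

## Working session

There is one attempt and no reset: what is moved stays moved. The work goes in short steps, Python scripts to look and compute and a tool call to move; the robot and the scene stay as the last step left them, time stands still between calls to the robot, and variables do not carry over. Pictures are saved under pics/ and viewed, at most 14 in all, crops included, and the job is handed in when it is done.

Besides the shell and the picture viewer there is one more tool, called after "Call:" by a JSON object that holds its "op" and its "data", one argument or row to a line. play_rows: Moves the arm, as the interface text tells. Its arguments: {"type":"object","properties":{"series":{"type":"array"},"squeeze":{"type":"number"}},"required":["series"]}

```bash
mkdir -p pics; cat > h.py <<'E'
import numpy as np,cv2
from cell import env
def pix2ray(f,px):
    px=np.atleast_2d(px).astype(float);K=f["K"]
    d=np.c_[(px[:,0]-K[0,2])/K[0,0],(px[:,1]-K[1,2])/K[1,1]];u=d.copy()
    for _ in range(20): u=d/(1+f["k1"]*(u**2).sum(1,keepdims=True))
    return np.c_[u,np.ones(len(u))]
def onplane(f,px,z):
    r=pix2ray(f,px)@np.array(f["rotation"]).T;o=np.array(f["origin"])
    return o+r*((z-o[2])/r[:,2])[:,None]
def cloud(f):
    v,u=np.mgrid[:480,:640];r=pix2ray(f,np.c_[u.ravel(),v.ravel()])*f["range_z"].reshape(-1,1)
    return (r@np.array(f["rotation"]).T+np.array(f["origin"])).reshape(480,640,3)
E
python3 - <<'E'
from h import *
s=env.observe();print(s)
for n in("top","side"):
    f=env.grab_frame(n);cv2.imwrite(f"pics/{n}0.png",f["frame"]);print(n,f["K"],f["k1"],f["origin"],f["rotation"])
E
```

```text
{'t': 0.0, 'q': array([ 1.5532393 ,  0.50185868, -0.42678073,  1.55144132,  0.22078713,
        1.13830787, -0.21028964]), 'joint_vel': array([ 8.89017374e-05, -5.94185249e-04,  8.19500336e-04, -1.09464808e-03,
       -3.14340564e-05, -1.20937733e-03, -9.83737227e-04]), 'tau': array([ 7.92927767e-04, -5.66588044e+01, -5.81639126e+00, -2.79114372e+01,
       -6.88831578e-02,  3.06257978e-02,  1.57427039e-04]), 'tcp_pos': array([ 179.94810678, -624.22634067,  403.67391186]), 'tcp_rot': array([-9.75896273e-04,  9.90159208e-01,  1.39942058e-01, -1.00127990e-04]), 'force': array([0.61144986, 0.02203505, 0.32957885]), 'wrist_torque': array([-0.00376554, -0.0253697 , -0.02453699]), 'finger_force': 0.0, 'gripper_width': 0.9989538963082132}
top [[452.50910949   0.         312.65648928]
 [  0.         452.50910949 241.9998297 ]
 [  0.           0.           1.        ]] 0.014805807065467566 [486.41744673 -18.62989365 705.47727893] [-0.05504443  0.70677183 -0.70435944  0.03635201]
side [[515.745559     0.         319.31046938]
 [  0.         515.745559   229.04923395]
 [  0.           0.           1.        ]] -0.1213760073833273 [ 362.86599564 -401.75143212  551.02115562] [-0.34180173  0.91815436 -0.18497714  0.0771207 ]
```

View pics/top0.png

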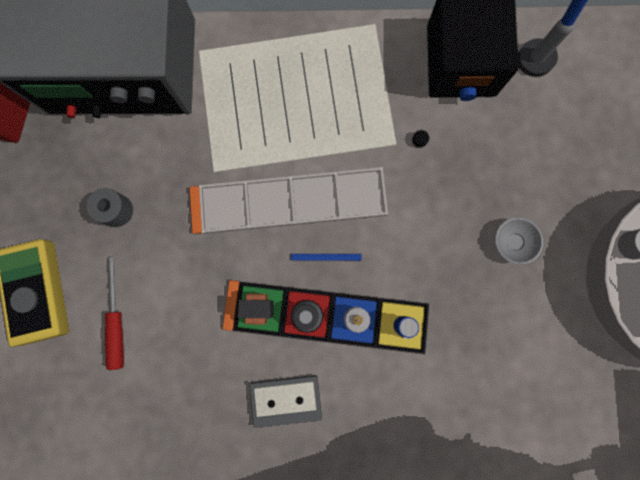

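View pics/side0.png

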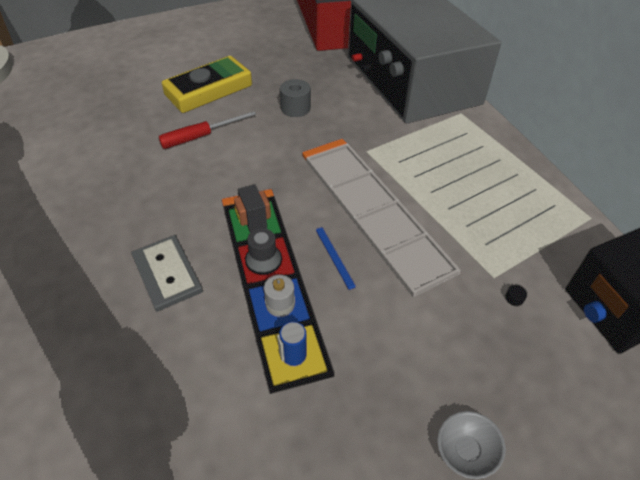

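The top view shows the white rack at (190–388, 168–233). The black rack is at (225–430, 280–353), holding transformer, speaker, motor and capacitor from the orange (left) end. The side view agrees.

```bash
python3 - <<'E'
s=open('h.py').read()
s=s.replace('import numpy as np,cv2\n','import numpy as np,cv2\nfrom scipy.spatial.transform import Rotation as R\n').replace('    return np.c_[u,','    return np.c_[u,',1)
s=s.replace('np.array(f["rotation"])','RM(f)').replace('def pix2ray','def RM(f): return R.from_quat(np.roll(f["rotation"],-1)).as_matrix()\ndef pix2ray',1)
open('h.py','w').write(s)
E
cat > m.py <<'E'
from h import *
for n in("top","side"):
    f=env.grab_frame(n);P=cloud(f);hsv=cv2.cvtColor(f["frame"],cv2.COLOR_BGR2HSV)
    print(n,"table z",np.median(P[...,2][(abs(P[...,0]-500)<150)&(abs(P[...,1])<150)]))
    xy=P[...,:2];z=P[...,2]
    # black rack and white rack: everything 3..70 mm above table, in connected blobs
    m=((z>5)&(z<75)&(P[...,0]>300)&(P[...,0]<750)&(abs(P[...,1])<300)).astype(np.uint8)
    k,l,st,c=cv2.connectedComponentsWithStats(m)
    for i in range(1,k):
        if st[i,4]<1500: continue
        q=l==i
        r=cv2.minAreaRect(xy[q].astype(np.float32));print(" blob",st[i],np.round(r[0],1),np.round(r[1],1),round(r[2],2))
    h=hsv[...,0];S=hsv[...,1];V=hsv[...,2]
    for nm,a,b in(("red",(0,6),0),("green",(50,75),0),("blue",(105,120),0),("yellow",(22,34),0),("orange",(7,16),0)):
        q=((h>=a[0])&(h<=a[1])|((nm=="red")&(h>=174)))&(S>140)&(V>50)&(z<14)&(z>-8)&(abs(P[...,1])<250)&(P[...,0]>300)&(P[...,0]<720)
        k,l,st,c=cv2.connectedComponentsWithStats(q.astype(np.uint8))
        for i in range(1,k):
            if st[i,4]<120: continue
            v,u=np.nonzero(l==i);w=onplane(f,np.c_[u,v],10 if nm=="orange" else 6)
            r=cv2.minAreaRect(w[:,:2].astype(np.float32));print(" ",nm,st[i,4],np.round(r[0],1),np.round(r[1],1),round(r[2],2))
    q=((z>36)&(z<70)&(P[...,0]>300)&(P[...,0]<600)&(abs(P[...,1])<200)).astype(np.uint8)
    k,l,st,c=cv2.connectedComponentsWithStats(q)
    for i in range(1,k):
        if st[i,4]<60: continue
        w=P[l==i];zt=np.percentile(w[:,2],90);t=w[w[:,2]>zt-6];r=cv2.minAreaRect(t[:,:2].astype(np.float32))
        print("  part z",round(zt,1),"rect",np.round(r[0],1),np.round(r[1],1),round(r[2],1),"mean",t.mean(0).round(1))
E
python3 m.py
```

```text
top table z 0.8515920029340123
 blob [ 190  167  198   66 2338] [644.5  40.5] [ 76.9 307.9] 5.67
 blob [ 222  281  207   74 7618] [462.9 -18.9] [308.2  76. ] 83.67
 blob [ 250  376   72   52 3082] [338.3  39.7] [ 64.5 101.8] 6.8
  red 952 [466.7   8.4] [64.2 64.5] 83.62
  green 421 [474.7  79.5] [61.6 63.2] 83.95
  blue 412 [554.7 -19.8] [  7.8 107.1] 0.14
  blue 1197 [458.8 -62.9] [64.1 64.6] 83.48
  yellow 1302 [ 450.9 -134.4] [65.2 65.3] 83.76
  orange 430 [628.2 185.6] [75.5 14.8] 5.64
  orange 521 [480.1 124.8] [16.7 74.5] 83.76
  part z 52.4 rect [473.6  82.8] [38.3 46.4] 1.7 mean [474.1  83.1  51.2]
  part z 53.0 rect [463.5   9.4] [33.9 34.5] 0.3 mean [463.4   8.8  51.5]
  part z 52.8 rect [459.6 -63.9] [27.9 28.9] 22.4 mean [459.6 -64.3  51.4]
  part z 59.3 rect [ 450.5 -135.5] [28.4 28.8] 21.0 mean [ 450.2 -135.3   57.7]
side table z 1.5659702816276422
 blob [ 302  139  158  157 3980] [645.8  40.2] [ 78.5 309.7] 5.73
 blob [  221   184   114   208 11317] [465.6 -19.4] [309.6  77. ] 83.6
 blob [ 131  235   72   76 3191] [341.1  39.2] [ 64.3 104.6] 6.76
  red 807 [469.1   9.5] [64.8 64.5] 83.96
  green 169 [500.2  76.7] [57.7 14.9] 83.19
  green 283 [455.4  83.7] [62.2 19.7] 84.26
  blue 451 [556.  -21.8] [108.7   9.5] 90.0
  blue 1213 [460.8 -62.4] [65. 64.] 83.59
  yellow 1778 [ 452.8 -134.2] [65.  64.5] 83.47
  orange 247 [629.5 186.1] [76.7 14.8] 7.74
  part z 53.2 rect [475.7  81.9] [49.4 33.7] 81.0 mean [476.2  79.8  52. ]
  part z 53.2 rect [465.6   7.4] [35.1 34.8] 89.5 mean [465.3   6.1  52. ]
  part z 54.4 rect [462.6 -65.6] [30.7 23.9] 77.7 mean [462.1 -66.8  53.5]
  part z 59.8 rect [ 452.5 -136.8] [29.4 29.2] 48.7 mean [ 452.2 -137.9   58.5]
```

```bash
cat > p.py <<'E'
import sys
from h import *
# usage: p.py x y gz yaw_of_tool_y(deg)   (gz = height of grasp point)
x,y,g,a=map(float,sys.argv[1:5]);s=env.observe()
Rt=R.from_quat(np.roll(s["tcp_rot"],-1));p=s["tcp_pos"]
Y=np.array([np.cos(np.radians(a)),np.sin(np.radians(a)),0]);Z=np.array([0,0,-1.]);X=np.cross(Y,Z)
Rd=R.from_matrix(np.c_[X,Y,Z]);d=np.array([x,y,g+env.pinch_z])-p
print("t",round(s["t"],2),"tcp",p.round(1),"gz",round(p[2]-env.pinch_z,1),"world d",d.round(1),"n",round(np.linalg.norm(d),1))
print("pos",np.round(Rt.inv().apply(d)/250,4),"rot",np.round((Rt.inv()*Rd).as_rotvec()/(2*np.pi),4),"w",round(s["gripper_width"],3),"ff",round(s["finger_force"],2),"q",s["q"].round(2))
E
python3 p.py 452 -136 220 -6.35
```

```text
t 0.2 tcp [ 180.  -624.3  404.1] gz 244.9 world d [272.  488.3 -24.9] n 559.5
pos [ 1.5866 -1.5752  0.1015] rot [-2.000e-04 -1.000e-04 -1.877e-01] w 0.998 ff 0.0 q [ 1.55  0.5  -0.43  1.55  0.22  1.14 -0.21]
```

Call:
{"op": "play_rows", "data": {
  "series": [
    {"gripper": 1, "delta_pos": [0.12, -0.12, 0], "delta_rot": [0, 0, -0.019]},
    {"gripper": 1, "delta_pos": [0.24, -0.24, 0], "delta_rot": [0, 0, -0.038]},
    {"gripper": 1, "delta_pos": [0.36, -0.36, 0], "delta_rot": [0, 0, -0.057]},
    {"gripper": 1, "delta_pos": [0.47, -0.47, 0], "delta_rot": [0, 0, -0.076]},
    {"gripper": 1, "delta_pos": [0.58, -0.58, 0], "delta_rot": [0, 0, -0.094]}
  ]
}}

```text
t: 0.62
tcp_pos: [280.1, -442.8, 404.6]
tcp_rot: [-0.0, 0.905, 0.425, -0.0]
force: [1.4, 0.1, 0.4]
gripper_width: 1.003
finger_force: 0.0
```

```bash
python3 p.py 452 -136 220 -6.35
```

```text
t 0.62 tcp [ 280.1 -442.8  404.6] gz 245.4 world d [171.9 306.8 -25.4] n 352.6
pos [ 1.3833 -0.2548  0.1016] rot [-0.     -0.     -0.0926] w 1.003 ff 0.0 q [ 1.49  0.3  -0.64  1.86  0.21  1.04  0.08]
```

Call:
{"op": "play_rows", "data": {
  "series": [
    {"gripper": 1, "delta_pos": [0.14, -0.026, 0.01], "delta_rot": [0, 0, -0.0185]},
    {"gripper": 1, "delta_pos": [0.28, -0.052, 0.02], "delta_rot": [0, 0, -0.037]},
    {"gripper": 1, "delta_pos": [0.42, -0.078, 0.03], "delta_rot": [0, 0, -0.0555]},
    {"gripper": 1, "delta_pos": [0.56, -0.104, 0.04], "delta_rot": [0, 0, -0.074]},
    {"gripper": 1, "delta_pos": [0.7, -0.13, 0.05], "delta_rot": [0, 0, -0.0926]}
  ]
}}

```text
t: 1.03
tcp_pos: [367.5, -288.5, 392.3]
tcp_rot: [0.0, 0.746, 0.666, -0.0]
force: [0.8, 0.2, 0.3]
gripper_width: 1.0
finger_force: 0.0
```

```bash
python3 p.py 452 -136 200 -6.35
```

```text
t 1.03 tcp [ 367.5 -288.5  392.3] gz 233.1 world d [ 84.5 152.5 -33.1] n 177.5
pos [0.6443 0.2677 0.1318] rot [ 0.      0.0001 -0.0002] w 1.0 ff 0.0 q [ 1.36  0.24 -0.84  2.    0.22  0.99  0.29]
```

Call:
{"op": "play_rows", "data": {
  "series": [
    {"gripper": 1, "delta_pos": [0.15, 0.06, 0.03], "delta_rot": [0, 0, 0]},
    {"gripper": 1, "delta_pos": [0.3, 0.12, 0.06], "delta_rot": [0, 0, 0]},
    {"gripper": 1, "delta_pos": [0.45, 0.19, 0.09], "delta_rot": [0, 0, 0]},
    {"gripper": 1, "delta_pos": [0.6, 0.25, 0.12], "delta_rot": [0, 0, 0]},
    {"gripper": 1, "delta_pos": [0.644, 0.268, 0.132], "delta_rot": [0, 0, 0]}
  ]
}}

```text
t: 1.45
tcp_pos: [454.5, -132.0, 359.2]
tcp_rot: [-0.0, 0.745, 0.667, 0.002]
force: [0.3, 0.6, 0.4]
gripper_width: 1.001
finger_force: 0.0
```

```bash
python3 - <<'E'
from h import *
f=env.grab_frame("wrist");cv2.imwrite("pics/w1.png",f["frame"]);print(f["origin"],f["rotation"],f["range_z"].mean())
E
python3 p.py 451.3 -136 95 -6.35
```

```text
[463.58524318 -59.9766218  338.72379657] [ 0.13570246  0.98926025 -0.05389448 -0.00666228] 250.68764
t 1.5 tcp [ 454.4 -132.   358.9] gz 199.7 world d [  -3.1   -4.  -104.7] n 104.8
pos [-0.0184 -0.0113  0.4188] rot [ 0.0002 -0.0005  0.0003] w 0.999 ff 0.0 q [ 1.    0.33 -0.89  2.02  0.31  0.94 -0.17]
```

View pics/w1.png

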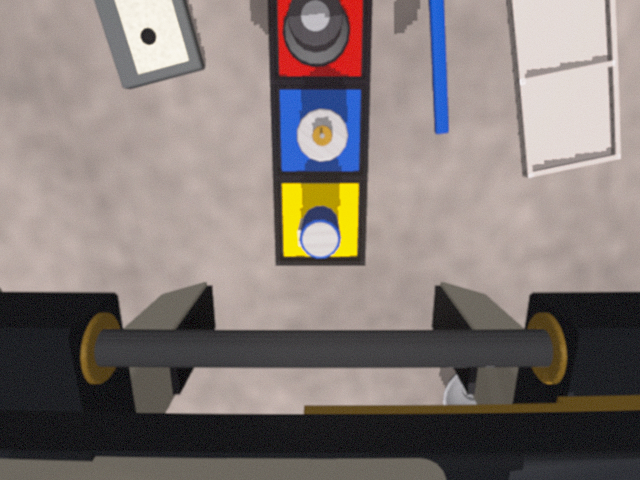

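The wrist view shows the capacitor top at about (320,239), the motor at (322,135) and the speaker magnet at about (316,15). The fingers straddle the capacitor symmetrically.

```bash
python3 - <<'E'
from h import *
f=env.grab_frame("wrist")
print(onplane(f,[[320,239]],58).round(1),onplane(f,[[322,135]],46).round(1),onplane(f,[[278,264],[365,264],[278,175],[364,174]],10).round(1))
P=cloud(f)
for lo,hi,y0,y1 in((50,64,-170,-100),(42,50,-100,-35)):
    q=(P[...,2]>lo)&(P[...,2]<hi)&(P[...,1]>y0)&(P[...,1]<y1)&(abs(P[...,0]-455)<40);r=cv2.minAreaRect(P[q][:,:2].astype(np.float32));print(r,np.median(P[q][:,2]))
E
```

```text
[[ 453.1 -136.5   58. ]] [[462.2 -66.   46. ]] [[ 413.8 -167.6   10. ]
 [ 486.7 -175.4   10. ]
 [ 423.9  -93.6   10. ]
 [ 491.9 -100.2   10. ]]
((453.0829162597656, -136.6202850341797), (29.74420166015625, 29.43680763244629), 40.17879867553711) 57.70307213088478
((462.8854675292969, -66.01087188720703), (34.490142822265625, 34.94945526123047), 83.09037017822266) 45.239799445225515
```

Call:
{"op": "play_rows", "data": {
  "series": [
    {"gripper": 1, "delta_pos": [-0.02, -0.006, 0.16], "delta_rot": [0, 0, 0]},
    {"gripper": 1, "delta_pos": [-0.02, -0.006, 0.32], "delta_rot": [0, 0, 0]},
    {"gripper": 1, "delta_pos": [-0.02, -0.006, 0.47], "delta_rot": [0, 0, 0]},
    {"gripper": 1, "delta_pos": [-0.02, -0.006, 0.58], "delta_rot": [0, 0, 0]},
    {"gripper": 1, "delta_pos": [-0.02, -0.006, 0.655], "delta_rot": [0, 0, 0]}
  ]
}}

```text
t: 1.97
tcp_pos: [448.6, -144.4, 192.6]
tcp_rot: [-0.001, 0.748, 0.664, -0.001]
force: [-0.5, 0.2, 0.0]
gripper_width: 1.001
finger_force: 0.0
```

```bash
python3 p.py 452.7 -136.5 35 -6.35
```

```text
t 1.97 tcp [ 448.6 -144.4  192.6] gz 33.4 world d [4.1 7.9 1.6] n 9.0
pos [ 0.0332  0.0126 -0.0063] rot [-0.0006  0.     -0.0014] w 1.001 ff 0.0 q [ 0.8   0.6  -0.66  2.12  0.63  0.63 -0.42]
```

Call:
{"op": "play_rows", "data": {
  "series": [
    {"gripper": 1, "delta_pos": [0.03, 0.012, 0], "delta_rot": [0, 0, -0.001]},
    {"gripper": 1, "delta_pos": [0.03, 0.012, 0], "delta_rot": [0, 0, -0.001]},
    {"gripper": 1, "delta_pos": [0.03, 0.012, 0], "delta_rot": [0, 0, -0.001]},
    {"gripper": 1, "delta_pos": [0.03, 0.012, 0], "delta_rot": [0, 0, -0.001]},
    {"gripper": 1, "delta_pos": [0.03, 0.012, 0], "delta_rot": [0, 0, -0.001]}
  ]
}}

```text
t: 2.38
tcp_pos: [454.9, -136.4, 196.9]
tcp_rot: [0.001, 0.746, 0.666, 0.0]
force: [-0.7, -0.0, 0.3]
gripper_width: 0.999
finger_force: 0.0
```

```bash
python3 p.py 452.7 -136.5 35 -6.35
```

```text
t 2.38 tcp [ 454.9 -136.4  196.9] gz 37.7 world d [-2.2 -0.1 -2.7] n 3.5
pos [-0.0013 -0.0088  0.011 ] rot [ 0.0004  0.0002 -0.0002] w 0.999 ff 0.0 q [ 0.79  0.6  -0.67  2.11  0.63  0.64 -0.43]
```

Call:
{"op": "play_rows", "data": {
  "series": [
    {"gripper": 1, "delta_pos": [0, -0.004, 0.008], "delta_rot": [0, 0, 0]},
    {"gripper": 0.5, "delta_pos": [0, -0.004, 0.008], "delta_rot": [0, 0, 0]},
    {"gripper": 0.2, "delta_pos": [0, -0.004, 0.008], "delta_rot": [0, 0, 0]},
    {"gripper": 0.2, "delta_pos": [0, -0.004, 0.008], "delta_rot": [0, 0, 0]},
    {"gripper": 0.2, "delta_pos": [0, -0.004, 0.008], "delta_rot": [0, 0, 0]}
  ],
  "squeeze": 20
}}

```text
t: 2.8
tcp_pos: [453.3, -135.8, 193.6]
tcp_rot: [0.0, 0.745, 0.667, 0.0]
force: [-0.5, -0.5, 0.8]
gripper_width: 0.763
finger_force: 0.0
```

Call:
{"op": "play_rows", "data": {
  "series": [
    {"gripper": 0.1, "delta_pos": [0, 0, 0], "delta_rot": [0, 0, 0]},
    {"gripper": 0.1, "delta_pos": [0, 0, 0], "delta_rot": [0, 0, 0]},
    {"gripper": 0.1, "delta_pos": [0, 0, 0], "delta_rot": [0, 0, 0]},
    {"gripper": 0.1, "delta_pos": [0, 0, 0], "delta_rot": [0, 0, 0]},
    {"gripper": 0.1, "delta_pos": [0, 0, 0], "delta_rot": [0, 0, 0]}
  ]
}}

```text
t: 3.22
tcp_pos: [453.3, -135.7, 193.4]
tcp_rot: [-0.0, 0.745, 0.667, 0.0]
force: [0.4, -0.4, -0.3]
gripper_width: 0.4
finger_force: 0.0
```

```bash
python3 p.py 452.7 -136.5 130 -6.35
```

```text
t 3.22 tcp [ 453.3 -135.7  193.4] gz 34.2 world d [-0.6 -0.8 95.8] n 95.8
pos [-0.0035 -0.002  -0.383 ] rot [-0. -0. -0.] w 0.4 ff 0.0 q [ 0.78  0.6  -0.66  2.11  0.63  0.63 -0.43]
```

Call:
{"op": "play_rows", "data": {
  "series": [
    {"gripper": 0.1, "delta_pos": [0, 0, 0], "delta_rot": [0, 0, 0]},
    {"gripper": 0.1, "delta_pos": [0, 0, 0], "delta_rot": [0, 0, 0]},
    {"gripper": 0.1, "delta_pos": [0, 0, 0], "delta_rot": [0, 0, 0]},
    {"gripper": 0.1, "delta_pos": [0, 0, -0.01], "delta_rot": [0, 0, 0]},
    {"gripper": 0.1, "delta_pos": [0, 0, -0.02], "delta_rot": [0, 0, 0]}
  ]
}}

```text
t: 3.63
tcp_pos: [453.2, -135.7, 198.5]
tcp_rot: [-0.0, 0.745, 0.667, -0.0]
force: [-0.0, 0.4, -0.9]
gripper_width: 0.325
finger_force: 20.0
```

```bash
python3 p.py 634.3 140 130 5.67
```

```text
t 3.63 tcp [ 453.2 -135.7  198.5] gz 39.3 world d [181.1 275.7  90.7] n 342.1
pos [ 1.1763  0.5976 -0.3628] rot [-0.0001 -0.     -0.0334] w 0.325 ff 20.0 q [ 0.79  0.59 -0.67  2.11  0.62  0.64 -0.42]
```

Call:
{"op": "play_rows", "data": {
  "series": [
    {"gripper": 0.1, "delta_pos": [0, 0, -0.09], "delta_rot": [0, 0, 0]},
    {"gripper": 0.1, "delta_pos": [0, 0, -0.2], "delta_rot": [0, 0, 0]},
    {"gripper": 0.1, "delta_pos": [0.02, 0.01, -0.29], "delta_rot": [0, 0, 0]},
    {"gripper": 0.1, "delta_pos": [0.1, 0.05, -0.34], "delta_rot": [0, 0, 0]},
    {"gripper": 0.1, "delta_pos": [0.2, 0.1, -0.36], "delta_rot": [0, 0, 0]}
  ]
}}

```text
t: 4.05
tcp_pos: [484.0, -90.4, 290.7]
tcp_rot: [0.002, 0.747, 0.665, -0.0]
force: [-0.0, -0.7, -1.1]
gripper_width: 0.324
finger_force: 20.0
```

Call:
{"op": "play_rows", "data": {
  "series": [
    {"gripper": 0.1, "delta_pos": [0.1, 0.05, 0], "delta_rot": [0, 0, -0.005]},
    {"gripper": 0.1, "delta_pos": [0.21, 0.105, 0], "delta_rot": [0, 0, -0.01]},
    {"gripper": 0.1, "delta_pos": [0.32, 0.16, 0], "delta_rot": [0, 0, -0.016]},
    {"gripper": 0.1, "delta_pos": [0.43, 0.22, 0], "delta_rot": [0, 0, -0.022]},
    {"gripper": 0.1, "delta_pos": [0.54, 0.275, 0], "delta_rot": [0, 0, -0.0334]}
  ]
}}

```text
t: 4.47
tcp_pos: [567.7, 38.9, 288.8]
tcp_rot: [0.0, 0.671, 0.742, 0.0]
force: [0.5, -0.2, -0.5]
gripper_width: 0.325
finger_force: 20.0
```

```bash
python3 p.py 634.3 140 130 5.67
```

```text
t 4.47 tcp [567.7  38.9 288.8] gz 129.6 world d [ 66.6 101.1   0.4] n 121.1
pos [ 0.3759  0.3054 -0.0016] rot [0.0001 0.0001 0.0002] w 0.325 ff 20.0 q [ 0.51  0.61 -0.82  1.84  0.55  0.93 -0.47]
```

Call:
{"op": "play_rows", "data": {
  "series": [
    {"gripper": 0.1, "delta_pos": [0.1, 0.08, 0], "delta_rot": [0, 0, 0]},
    {"gripper": 0.1, "delta_pos": [0.2, 0.16, 0], "delta_rot": [0, 0, 0]},
    {"gripper": 0.1, "delta_pos": [0.29, 0.235, 0], "delta_rot": [0, 0, 0]},
    {"gripper": 0.1, "delta_pos": [0.35, 0.285, 0], "delta_rot": [0, 0, 0]},
    {"gripper": 0.1, "delta_pos": [0.375, 0.305, 0], "delta_rot": [0, 0, 0]}
  ]
}}

```text
t: 4.88
tcp_pos: [634.3, 142.3, 288.9]
tcp_rot: [-0.001, 0.67, 0.742, 0.001]
force: [0.5, 0.3, -0.5]
gripper_width: 0.322
finger_force: 20.0
```

Call:
{"op": "play_rows", "data": {
  "series": [
    {"gripper": 0.1, "delta_pos": [0, 0, 0.02], "delta_rot": [0, 0, 0]},
    {"gripper": 0.1, "delta_pos": [0, 0, 0.06], "delta_rot": [0, 0, 0]},
    {"gripper": 0.1, "delta_pos": [0, 0, 0.12], "delta_rot": [0, 0, 0]},
    {"gripper": 0.1, "delta_pos": [0, 0, 0.16], "delta_rot": [0, 0, 0]},
    {"gripper": 0.1, "delta_pos": [0, 0, 0.16], "delta_rot": [0, 0, 0]}
  ]
}}

```text
t: 5.3
tcp_pos: [632.0, 136.0, 244.6]
tcp_rot: [-0.001, 0.672, 0.741, -0.003]
force: [-0.1, -0.1, -1.3]
gripper_width: 0.323
finger_force: 20.0
```

```bash
python3 - <<'E'
from h import *
f=env.grab_frame("wrist");g=env.grab_frame("top");cv2.imwrite("pics/w2.png",np.vstack([f["frame"][:300],g["frame"][150:350]]))
E
python3 p.py 634.3 140 33.5 5.67
```

```text
t 5.4 tcp [633.1 137.3 247.3] gz 88.1 world d [  1.2   2.7 -54.6] n 54.6
pos [0.0104 0.0064 0.2182] rot [-0.0004  0.0001 -0.0002] w 0.325 ff 20.0 q [ 0.26  0.78 -0.75  1.66  0.62  0.97 -0.62]
```

View pics/w2.png

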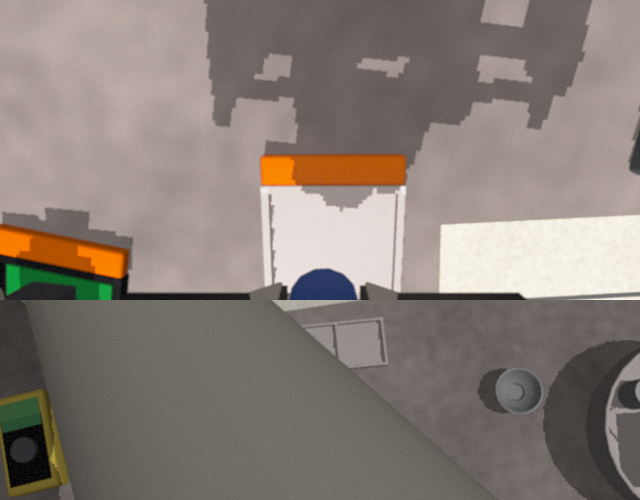

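The wrist view shows the capacitor over the white rack's first place. The orange block meets the tray along row 185, from column 262 to 405.

```bash
python3 - <<'E'
from h import *
f=env.grab_frame("wrist")
w=onplane(f,[[262,185],[405,185]],10);print(w.round(1));m=w.mean(0)[:2];a=np.radians(5.67);Y=np.array([-np.sin(a),np.cos(a)])
print("centre",m-146*Y,"place1",m-38*Y)
E
python3 p.py 634.3 140 33.5 5.67
```

```text
[[597.2 175.4  10. ]
 [672.3 182.9  10. ]]
centre [649.20292987  33.82633599] place1 [638.53266744 141.29793921]
t 5.45 tcp [633.5 137.8 248.2] gz 89.0 world d [  0.8   2.2 -55.5] n 55.5
pos [0.0085 0.0041 0.2219] rot [-0.0001  0.     -0.0002] w 0.326 ff 20.0 q [ 0.26  0.78 -0.75  1.66  0.62  0.97 -0.62]
```

Call:
{"op": "play_rows", "data": {
  "series": [
    {"gripper": 0.1, "delta_pos": [0.012, 0.012, 0.04], "delta_rot": [0, 0, 0]},
    {"gripper": 0.1, "delta_pos": [0.012, 0.012, 0.11], "delta_rot": [0, 0, 0]},
    {"gripper": 0.1, "delta_pos": [0.012, 0.012, 0.17], "delta_rot": [0, 0, 0]},
    {"gripper": 0.1, "delta_pos": [0.012, 0.012, 0.2], "delta_rot": [0, 0, 0]},
    {"gripper": 0.1, "delta_pos": [0.012, 0.012, 0.2], "delta_rot": [0, 0, 0]}
  ]
}}

```text
t: 5.87
tcp_pos: [635.3, 141.4, 195.9]
tcp_rot: [-0.001, 0.671, 0.741, -0.002]
force: [-0.3, -0.4, -0.3]
gripper_width: 0.322
finger_force: 20.0
```

```bash
python3 p.py 636.3 140.5 32.5 5.67
```

```text
t 5.87 tcp [635.3 141.4 195.9] gz 36.7 world d [ 1.  -0.9 -4.2] n 4.4
pos [-0.004   0.0038  0.0166] rot [-0.0006  0.0001 -0.    ] w 0.322 ff 20.0 q [ 0.23  0.85 -0.71  1.66  0.67  0.9  -0.65]
```

Call:
{"op": "play_rows", "data": {
  "series": [
    {"gripper": 0.1, "delta_pos": [0, 0, 0], "delta_rot": [0, 0, 0]},
    {"gripper": 0.1, "delta_pos": [0, 0, 0.006], "delta_rot": [0, 0, 0]},
    {"gripper": 0.1, "delta_pos": [0, 0, 0.012], "delta_rot": [0, 0, 0]},
    {"gripper": 0.1, "delta_pos": [0, 0, 0.016], "delta_rot": [0, 0, 0]},
    {"gripper": 0.1, "delta_pos": [0, 0, 0.016], "delta_rot": [0, 0, 0]}
  ]
}}

```text
t: 6.28
tcp_pos: [636.5, 141.7, 194.8]
tcp_rot: [0.0, 0.671, 0.741, 0.0]
force: [0.0, -0.6, -0.7]
gripper_width: 0.322
finger_force: 20.0
```

Call:
{"op": "play_rows", "data": {
  "series": [
    {"gripper": 0.1, "delta_pos": [0, 0, 0], "delta_rot": [0, 0, 0]},
    {"gripper": 0.1, "delta_pos": [0, 0, 0], "delta_rot": [0, 0, 0]},
    {"gripper": 0.1, "delta_pos": [0, 0, 0], "delta_rot": [0, 0, 0]},
    {"gripper": 0.1, "delta_pos": [0, 0, 0], "delta_rot": [0, 0, 0]},
    {"gripper": 0.1, "delta_pos": [0, 0, 0], "delta_rot": [0, 0, 0]}
  ]
}}

```text
t: 6.7
tcp_pos: [636.3, 141.8, 194.5]
tcp_rot: [0.0, 0.671, 0.741, 0.0]
force: [0.3, -0.1, -0.3]
gripper_width: 0.321
finger_force: 20.0
```

```bash
python3 p.py 636.3 140.5 32.5 5.67
```

```text
t 6.7 tcp [636.3 141.8 194.5] gz 35.3 world d [-0.  -1.3 -2.8] n 3.1
pos [-0.0052 -0.0006  0.0113] rot [ 0.      0.     -0.0001] w 0.321 ff 20.0 q [ 0.23  0.85 -0.71  1.66  0.68  0.89 -0.66]
```

Call:
{"op": "play_rows", "data": {
  "series": [
    {"gripper": 0.1, "delta_pos": [0, 0, 0.003], "delta_rot": [0, 0, 0]},
    {"gripper": 0.1, "delta_pos": [0, 0, 0.006], "delta_rot": [0, 0, 0]},
    {"gripper": 0.1, "delta_pos": [0, 0, 0.009], "delta_rot": [0, 0, 0]},
    {"gripper": 0.1, "delta_pos": [0, 0, 0.012], "delta_rot": [0, 0, 0]},
    {"gripper": 0.1, "delta_pos": [0, 0, 0.012], "delta_rot": [0, 0, 0]}
  ]
}}

```text
t: 7.12
tcp_pos: [636.3, 141.9, 191.5]
tcp_rot: [0.0, 0.671, 0.741, -0.0]
force: [-0.4, -0.4, 1.5]
gripper_width: 0.324
finger_force: 20.0
```

Call:
{"op": "play_rows", "data": {
  "series": [
    {"gripper": 0.1, "delta_pos": [0, 0, 0], "delta_rot": [0, 0, 0]},
    {"gripper": 0.35, "delta_pos": [0, 0, 0], "delta_rot": [0, 0, 0]},
    {"gripper": 0.4, "delta_pos": [0, 0, 0], "delta_rot": [0, 0, 0]},
    {"gripper": 0.7, "delta_pos": [0, 0, 0], "delta_rot": [0, 0, 0]},
    {"gripper": 0.9, "delta_pos": [0, 0, 0], "delta_rot": [0, 0, 0]}
  ]
}}

```text
t: 7.53
tcp_pos: [636.4, 141.8, 191.5]
tcp_rot: [0.0, 0.671, 0.741, 0.0]
force: [0.7, 0.7, 0.1]
gripper_width: 0.498
finger_force: 0.0
```

```bash
python3 p.py 462 -65.7 130 -6.35
```

```text
t 7.53 tcp [636.4 141.8 191.5] gz 32.3 world d [-174.4 -207.5   97.7] n 288.1
pos [-0.7572 -0.7757 -0.391 ] rot [ 0.     -0.      0.0333] w 0.498 ff 0.0 q [ 0.22  0.85 -0.7   1.66  0.68  0.89 -0.66]
```

Call:
{"op": "play_rows", "data": {
  "series": [
    {"gripper": 1, "delta_pos": [0, 0, -0.02], "delta_rot": [0, 0, 0]},
    {"gripper": 1, "delta_pos": [0, 0, -0.12], "delta_rot": [0, 0, 0]},
    {"gripper": 1, "delta_pos": [0, 0, -0.25], "delta_rot": [0, 0, 0]},
    {"gripper": 1, "delta_pos": [-0.05, -0.05, -0.36], "delta_rot": [0, 0, 0]},
    {"gripper": 1, "delta_pos": [-0.15, -0.15, -0.391], "delta_rot": [0, 0, 0]}
  ]
}}

```text
t: 7.95
tcp_pos: [605.0, 105.6, 295.0]
tcp_rot: [0.002, 0.67, 0.743, 0.005]
force: [2.8, 0.0, 2.4]
gripper_width: 0.858
finger_force: 0.0
```

Call:
{"op": "play_rows", "data": {
  "series": [
    {"gripper": 1, "delta_pos": [-0.11, -0.11, 0], "delta_rot": [0, 0, 0.006]},
    {"gripper": 1, "delta_pos": [-0.22, -0.22, 0], "delta_rot": [0, 0, 0.012]},
    {"gripper": 1, "delta_pos": [-0.33, -0.34, 0], "delta_rot": [0, 0, 0.018]},
    {"gripper": 1, "delta_pos": [-0.44, -0.45, 0], "delta_rot": [0, 0, 0.024]},
    {"gripper": 1, "delta_pos": [-0.55, -0.56, 0], "delta_rot": [0, 0, 0.0333]}
  ]
}}

```text
t: 8.37
tcp_pos: [475.4, -51.0, 289.6]
tcp_rot: [0.0, 0.746, 0.666, -0.0]
force: [2.2, -1.3, 0.3]
gripper_width: 1.001
finger_force: 0.0
```

Call:
{"op": "play_rows", "data": {
  "series": [
    {"gripper": 1, "delta_pos": [-0.05, -0.06, 0], "delta_rot": [0, 0, 0]},
    {"gripper": 1, "delta_pos": [-0.05, -0.06, 0], "delta_rot": [0, 0, 0]},
    {"gripper": 1, "delta_pos": [-0.05, -0.06, 0], "delta_rot": [0, 0, 0]},
    {"gripper": 1, "delta_pos": [-0.05, -0.06, 0], "delta_rot": [0, 0, 0]},
    {"gripper": 1, "delta_pos": [-0.05, -0.06, 0], "delta_rot": [0, 0, 0]}
  ]
}}

```text
t: 8.78
tcp_pos: [461.7, -59.5, 289.8]
tcp_rot: [0.0, 0.745, 0.668, 0.001]
force: [-0.1, -0.4, 0.6]
gripper_width: 1.004
finger_force: 0.0
```

```bash
python3 p.py 462 -65.7 34 -6.35; python3 - <<'E'
from h import *
f=env.grab_frame("wrist");cv2.imwrite("pics/w3.png",f["frame"]);P=cloud(f)
for lo,hi,c in((46.5,57,(465,8)),(46.5,57,(475,82)),(53,60,(636,141))):
    q=(P[...,2]>lo)&(P[...,2]<hi)&(abs(P[...,1]-c[1])<38)&(abs(P[...,0]-c[0])<38)
    if q.sum()>30: r=cv2.minAreaRect(P[q][:,:2].astype(np.float32));print(r,np.median(P[q][:,2]))
E
```

```text
t 8.78 tcp [461.7 -59.5 289.8] gz 130.6 world d [  0.3  -6.2 -96.6] n 96.8
pos [-0.0249  0.003   0.3863] rot [ 0.0003 -0.0001  0.0003] w 1.004 ff 0.0 q [ 0.78  0.43 -0.84  2.09  0.45  0.8  -0.44]
((466.3487548828125, 8.059999465942383), (35.005348205566406, 35.329193115234375), 58.69816589355469) 51.38200275205028
((476.6291809082031, 64.92216491699219), (12.252203941345215, 25.960330963134766), 86.74398040771484) 51.246279401704584
```

View pics/w3.png

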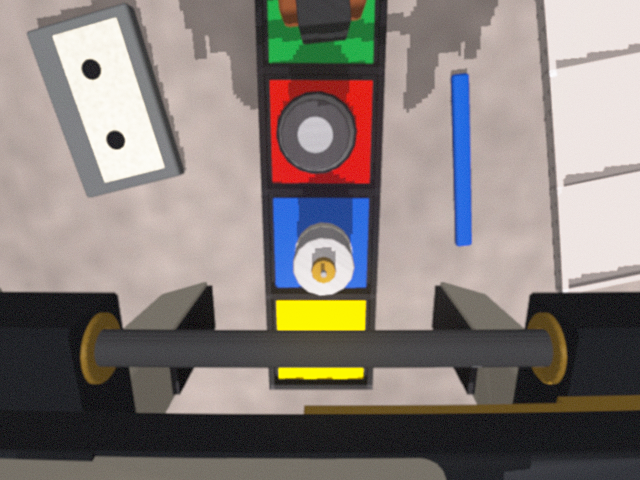

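The pulley at (323,270) marks the motor ahead of the fingers; the speaker is at (316,133) and the transformer edge is at the top. Next I'll descend on the motor.

Call:
{"op": "play_rows", "data": {
  "series": [
    {"gripper": 1, "delta_pos": [-0.022, 0.002, 0.1], "delta_rot": [0, 0, 0]},
    {"gripper": 1, "delta_pos": [-0.022, 0.002, 0.22], "delta_rot": [0, 0, 0]},
    {"gripper": 1, "delta_pos": [-0.022, 0.002, 0.32], "delta_rot": [0, 0, 0]},
    {"gripper": 1, "delta_pos": [-0.022, 0.002, 0.37], "delta_rot": [0, 0, 0]},
    {"gripper": 1, "delta_pos": [-0.022, 0.002, 0.384], "delta_rot": [0, 0, 0]}
  ]
}}

```text
t: 9.25
tcp_pos: [460.0, -64.8, 190.9]
tcp_rot: [-0.002, 0.744, 0.668, -0.001]
force: [-1.2, -0.6, 0.8]
gripper_width: 1.002
finger_force: 0.0
```

Call:
{"op": "play_rows", "data": {
  "series": [
    {"gripper": 0.9, "delta_pos": [0, 0, 0], "delta_rot": [0, 0, 0]},
    {"gripper": 0.8, "delta_pos": [0, 0, 0], "delta_rot": [0, 0, 0]},
    {"gripper": 0.7, "delta_pos": [0, 0, 0], "delta_rot": [0, 0, 0]},
    {"gripper": 0.65, "delta_pos": [0, 0, 0], "delta_rot": [0, 0, 0]},
    {"gripper": 0.6, "delta_pos": [0, 0, 0], "delta_rot": [0, 0, 0]}
  ]
}}

```text
t: 9.67
tcp_pos: [461.0, -66.2, 194.1]
tcp_rot: [0.001, 0.745, 0.667, 0.0]
force: [-0.1, 0.6, -0.1]
gripper_width: 0.683
finger_force: 0.0
```

```bash
python3 p.py 462 -65.7 33 -6.35
```

```text
t 9.67 tcp [461.  -66.2 194.1] gz 34.9 world d [ 1.   0.5 -1.9] n 2.2
pos [0.0026 0.0037 0.0076] rot [0.0003 0.0001 0.    ] w 0.683 ff 0.0 q [ 0.65  0.59 -0.68  2.13  0.64  0.62 -0.6 ]
```

Good; close (36 mm = 0.39).

Call:
{"op": "play_rows", "data": {
  "series": [
    {"gripper": 0.15, "delta_pos": [0.002, 0.004, 0.006], "delta_rot": [0, 0, 0]},
    {"gripper": 0.15, "delta_pos": [0.002, 0.004, 0.006], "delta_rot": [0, 0, 0]},
    {"gripper": 0.15, "delta_pos": [0.002, 0.004, 0.006], "delta_rot": [0, 0, 0]},
    {"gripper": 0.15, "delta_pos": [0.002, 0.004, 0.006], "delta_rot": [0, 0, 0]},
    {"gripper": 0.15, "delta_pos": [0.002, 0.004, 0.006], "delta_rot": [0, 0, 0]}
  ],
  "squeeze": 20
}}

```text
t: 10.08
tcp_pos: [461.6, -65.8, 191.8]
tcp_rot: [0.0, 0.745, 0.667, -0.0]
force: [-0.2, 0.0, 2.1]
gripper_width: 0.389
finger_force: 20.0
```

Call:
{"op": "play_rows", "data": {
  "series": [
    {"gripper": 0.15, "delta_pos": [0, 0, 0], "delta_rot": [0, 0, 0]},
    {"gripper": 0.15, "delta_pos": [0, 0, 0], "delta_rot": [0, 0, 0]},
    {"gripper": 0.15, "delta_pos": [0, 0, 0], "delta_rot": [0, 0, 0]},
    {"gripper": 0.15, "delta_pos": [0, 0, 0], "delta_rot": [0, 0, 0]},
    {"gripper": 0.15, "delta_pos": [0, 0, 0], "delta_rot": [0, 0, 0]}
  ]
}}

```text
t: 10.5
tcp_pos: [461.6, -65.8, 191.8]
tcp_rot: [0.0, 0.745, 0.667, -0.0]
force: [0.3, -0.0, 2.5]
gripper_width: 0.389
finger_force: 20.0
```

```bash
python3 p.py 643.4 69 130 5.67
```

```text
t 10.5 tcp [461.6 -65.8 191.8] gz 32.6 world d [181.8 134.8  97.4] n 246.4
pos [ 0.6162  0.6632 -0.3897] rot [ 0.      0.     -0.0334] w 0.389 ff 20.0 q [ 0.64  0.6  -0.67  2.13  0.65  0.62 -0.6 ]
```

Call:
{"op": "play_rows", "data": {
  "series": [
    {"gripper": 0.15, "delta_pos": [0, 0, -0.06], "delta_rot": [0, 0, 0]},
    {"gripper": 0.15, "delta_pos": [0, 0, -0.16], "delta_rot": [0, 0, 0]},
    {"gripper": 0.15, "delta_pos": [0, 0, -0.27], "delta_rot": [0, 0, 0]},
    {"gripper": 0.15, "delta_pos": [0.03, 0.03, -0.36], "delta_rot": [0, 0, 0]},
    {"gripper": 0.15, "delta_pos": [0.09, 0.1, -0.39], "delta_rot": [0, 0, 0]}
  ]
}}

```text
t: 10.92
tcp_pos: [488.3, -47.4, 291.4]
tcp_rot: [0.001, 0.746, 0.666, -0.001]
force: [0.1, -0.6, -0.8]
gripper_width: 0.389
finger_force: 20.0
```

Call:
{"op": "play_rows", "data": {
  "series": [
    {"gripper": 0.15, "delta_pos": [0.08, 0.09, 0], "delta_rot": [0, 0, -0.006]},
    {"gripper": 0.15, "delta_pos": [0.18, 0.19, 0], "delta_rot": [0, 0, -0.012]},
    {"gripper": 0.15, "delta_pos": [0.28, 0.3, 0], "delta_rot": [0, 0, -0.018]},
    {"gripper": 0.15, "delta_pos": [0.38, 0.41, 0], "delta_rot": [0, 0, -0.026]},
    {"gripper": 0.15, "delta_pos": [0.45, 0.49, 0], "delta_rot": [0, 0, -0.0334]}
  ]
}}

```text
t: 11.33
tcp_pos: [624.9, 54.5, 289.1]
tcp_rot: [-0.0, 0.67, 0.742, 0.001]
force: [0.5, 0.4, 0.2]
gripper_width: 0.387
finger_force: 20.0
```

Call:
{"op": "play_rows", "data": {
  "series": [
    {"gripper": 0.15, "delta_pos": [0.045, 0.06, 0], "delta_rot": [0, 0, 0]},
    {"gripper": 0.15, "delta_pos": [0.06, 0.08, 0], "delta_rot": [0, 0, 0]},
    {"gripper": 0.15, "delta_pos": [0.06, 0.08, 0], "delta_rot": [0, 0, 0]},
    {"gripper": 0.15, "delta_pos": [0.06, 0.08, 0], "delta_rot": [0, 0, 0]},
    {"gripper": 0.15, "delta_pos": [0.06, 0.08, 0], "delta_rot": [0, 0, 0]}
  ]
}}

```text
t: 11.75
tcp_pos: [640.6, 67.7, 288.7]
tcp_rot: [-0.0, 0.672, 0.741, -0.001]
force: [-0.4, 0.2, -0.9]
gripper_width: 0.387
finger_force: 20.0
```

```bash
python3 p.py 643.4 69 31 5.67
python3 - <<'E'
from h import *
f=env.grab_frame("wrist");cv2.imwrite("pics/w4.png",f["frame"])
E
```

```text
t 11.75 tcp [640.6  67.7 288.7] gz 129.5 world d [  2.8   1.3 -98.5] n 98.6
pos [0.0045 0.0124 0.3941] rot [-0.0003  0.0002 -0.0001] w 0.387 ff 20.0 q [ 0.4   0.72 -0.79  1.65  0.59  1.02 -0.49]
```

View pics/w4.png

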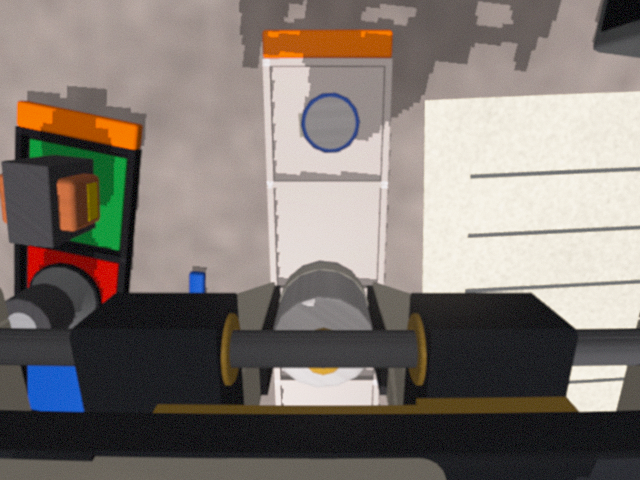

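The capacitor stands centred in place 1, at (330,123), and the motor is above place 2.

Call:
{"op": "play_rows", "data": {
  "series": [
    {"gripper": 0.15, "delta_pos": [0.004, 0.01, 0.06], "delta_rot": [0, 0, 0]},
    {"gripper": 0.15, "delta_pos": [0.004, 0.01, 0.17], "delta_rot": [0, 0, 0]},
    {"gripper": 0.15, "delta_pos": [0.004, 0.01, 0.28], "delta_rot": [0, 0, 0]},
    {"gripper": 0.15, "delta_pos": [0.004, 0.01, 0.34], "delta_rot": [0, 0, 0]},
    {"gripper": 0.15, "delta_pos": [0.004, 0.01, 0.355], "delta_rot": [0, 0, 0]}
  ]
}}

```text
t: 12.22
tcp_pos: [641.9, 69.0, 196.4]
tcp_rot: [-0.002, 0.671, 0.741, -0.003]
force: [0.2, -0.4, -1.0]
gripper_width: 0.387
finger_force: 20.0
```

Call:
{"op": "play_rows", "data": {
  "series": [
    {"gripper": 0.15, "delta_pos": [0, 0, 0], "delta_rot": [0, 0, 0]},
    {"gripper": 0.15, "delta_pos": [0, 0, 0], "delta_rot": [0, 0, 0]},
    {"gripper": 0.15, "delta_pos": [0, 0, 0], "delta_rot": [0, 0, 0]},
    {"gripper": 0.15, "delta_pos": [0, 0, 0], "delta_rot": [0, 0, 0]},
    {"gripper": 0.15, "delta_pos": [0, 0, 0], "delta_rot": [0, 0, 0]}
  ]
}}

```text
t: 12.63
tcp_pos: [644.5, 70.4, 201.9]
tcp_rot: [0.001, 0.671, 0.741, 0.001]
force: [-0.3, 0.7, -0.7]
gripper_width: 0.39
finger_force: 20.0
```

```bash
python3 p.py 643.4 69 30.8 5.67
```

```text
t 12.63 tcp [644.5  70.4 201.9] gz 42.7 world d [ -1.1  -1.4 -11.9] n 12.0
pos [-0.0053 -0.0049  0.0475] rot [0.0004 0.     0.    ] w 0.39 ff 20.0 q [ 0.35  0.83 -0.72  1.67  0.67  0.9  -0.55]
```

Call:
{"op": "play_rows", "data": {
  "series": [
    {"gripper": 0.15, "delta_pos": [0, 0, 0.012], "delta_rot": [0, 0, 0]},
    {"gripper": 0.15, "delta_pos": [0, 0, 0.025], "delta_rot": [0, 0, 0]},
    {"gripper": 0.15, "delta_pos": [0, 0, 0.035], "delta_rot": [0, 0, 0]},
    {"gripper": 0.15, "delta_pos": [0, 0, 0.035], "delta_rot": [0, 0, 0]},
    {"gripper": 0.15, "delta_pos": [0, 0, 0.035], "delta_rot": [0, 0, 0]}
  ]
}}

```text
t: 13.05
tcp_pos: [643.7, 70.3, 191.3]
tcp_rot: [-0.0, 0.671, 0.741, -0.0]
force: [0.6, -0.8, -0.7]
gripper_width: 0.387
finger_force: 20.0
```

```bash
python3 p.py 643.4 69 30.8 5.67
```

```text
t 13.05 tcp [643.7  70.3 191.3] gz 32.1 world d [-0.3 -1.3 -1.3] n 1.9
pos [-0.0049 -0.0016  0.0053] rot [-0.0001  0.      0.    ] w 0.387 ff 20.0 q [ 0.34  0.85 -0.71  1.67  0.68  0.89 -0.55]
```

Call:
{"op": "play_rows", "data": {
  "series": [
    {"gripper": 0.15, "delta_pos": [0, 0, 0.003], "delta_rot": [0, 0, 0]},
    {"gripper": 0.15, "delta_pos": [0, 0, 0.006], "delta_rot": [0, 0, 0]},
    {"gripper": 0.15, "delta_pos": [0, 0, 0.006], "delta_rot": [0, 0, 0]},
    {"gripper": 0.15, "delta_pos": [0, 0, 0.006], "delta_rot": [0, 0, 0]},
    {"gripper": 0.15, "delta_pos": [0, 0, 0.006], "delta_rot": [0, 0, 0]}
  ]
}}

```text
t: 13.47
tcp_pos: [643.9, 70.3, 190.3]
tcp_rot: [0.0, 0.671, 0.741, 0.0]
force: [1.1, 0.0, -0.5]
gripper_width: 0.387
finger_force: 20.0
```

Call:
{"op": "play_rows", "data": {
  "series": [
    {"gripper": 0.42, "delta_pos": [0, 0, 0], "delta_rot": [0, 0, 0]},
    {"gripper": 0.5, "delta_pos": [0, 0, 0], "delta_rot": [0, 0, 0]},
    {"gripper": 0.7, "delta_pos": [0, 0, 0], "delta_rot": [0, 0, 0]},
    {"gripper": 0.9, "delta_pos": [0, 0, 0], "delta_rot": [0, 0, 0]},
    {"gripper": 1, "delta_pos": [0, 0, 0], "delta_rot": [0, 0, 0]}
  ]
}}

```text
t: 13.88
tcp_pos: [643.9, 70.3, 190.3]
tcp_rot: [0.0, 0.671, 0.741, 0.0]
force: [0.7, 0.8, -0.4]
gripper_width: 0.658
finger_force: 0.0
```

```bash
python3 p.py 465.8 8 130 -6.35
```

```text
t 13.88 tcp [643.9  70.3 190.3] gz 31.1 world d [-178.1  -62.3   98.9] n 213.0
pos [-0.1775 -0.7336 -0.3955] rot [0.     0.     0.0334] w 0.658 ff 0.0 q [ 0.34  0.85 -0.71  1.67  0.69  0.88 -0.55]
```

Released. Now to the speaker.

Call:
{"op": "play_rows", "data": {
  "series": [
    {"gripper": 1, "delta_pos": [0, 0, -0.04], "delta_rot": [0, 0, 0]},
    {"gripper": 1, "delta_pos": [0, 0, -0.15], "delta_rot": [0, 0, 0]},
    {"gripper": 1, "delta_pos": [0, 0, -0.28], "delta_rot": [0, 0, 0]},
    {"gripper": 1, "delta_pos": [-0.01, -0.05, -0.37], "delta_rot": [0, 0, 0]},
    {"gripper": 1, "delta_pos": [-0.03, -0.14, -0.3955], "delta_rot": [0, 0, 0]}
  ]
}}

```text
t: 14.3
tcp_pos: [612.4, 61.3, 294.5]
tcp_rot: [0.003, 0.671, 0.742, 0.004]
force: [0.4, 0.6, 0.6]
gripper_width: 0.99
finger_force: 0.0
```

Call:
{"op": "play_rows", "data": {
  "series": [
    {"gripper": 1, "delta_pos": [-0.03, -0.12, 0], "delta_rot": [0, 0, 0.008]},
    {"gripper": 1, "delta_pos": [-0.06, -0.26, 0], "delta_rot": [0, 0, 0.017]},
    {"gripper": 1, "delta_pos": [-0.1, -0.4, 0], "delta_rot": [0, 0, 0.026]},
    {"gripper": 1, "delta_pos": [-0.13, -0.53, 0], "delta_rot": [0, 0, 0.0334]},
    {"gripper": 1, "delta_pos": [-0.147, -0.594, 0], "delta_rot": [0, 0, 0.0334]}
  ]
}}

```text
t: 14.72
tcp_pos: [461.8, 7.0, 289.0]
tcp_rot: [0.0, 0.746, 0.666, -0.002]
force: [-1.3, -0.2, 0.2]
gripper_width: 0.998
finger_force: 0.0
```

Call:
{"op": "play_rows", "data": {
  "series": [
    {"gripper": 1, "delta_pos": [0, 0, 0], "delta_rot": [0, 0, 0]},
    {"gripper": 1, "delta_pos": [0, 0, 0], "delta_rot": [0, 0, 0]},
    {"gripper": 1, "delta_pos": [0, 0, 0], "delta_rot": [0, 0, 0]},
    {"gripper": 1, "delta_pos": [0, 0, 0], "delta_rot": [0, 0, 0]},
    {"gripper": 1, "delta_pos": [0, 0, 0], "delta_rot": [0, 0, 0]}
  ]
}}

```text
t: 15.13
tcp_pos: [466.7, 8.7, 289.4]
tcp_rot: [0.0, 0.745, 0.667, 0.001]
force: [0.3, -1.1, 0.7]
gripper_width: 1.001
finger_force: 0.0
```

```bash
python3 p.py 465.8 8 46 -6.35; python3 - <<'E'
from h import *
f=env.grab_frame("wrist");P=cloud(f)
for lo,hi,c in((46.5,57,(465,8)),(46.5,57,(475,82))):
    q=(P[...,2]>lo)&(P[...,2]<hi)&(abs(P[...,1]-c[1])<38)&(abs(P[...,0]-c[0])<38)
    if q.sum()>30: r=cv2.minAreaRect(P[q][:,:2].astype(np.float32));print(r,np.median(P[q][:,2]))
E
```

```text
t 15.13 tcp [466.7   8.7 289.4] gz 130.2 world d [ -0.9  -0.7 -84.2] n 84.2
pos [-0.0035 -0.0036  0.3367] rot [ 0.0002 -0.0002  0.0001] w 1.001 ff 0.0 q [ 0.64  0.44 -0.85  2.09  0.46  0.81 -0.6 ]
((466.58038330078125, 8.643644332885742), (35.04901123046875, 35.26164627075195), 85.71416473388672) 51.41698686105988
((477.219482421875, 82.4939956665039), (46.107582092285156, 26.1326847076416), 89.1921615600586) 51.31938794025075
```

Call:
{"op": "play_rows", "data": {
  "series": [
    {"gripper": 1, "delta_pos": [0, 0, 0.07], "delta_rot": [0, 0, 0]},
    {"gripper": 1, "delta_pos": [0, 0, 0.17], "delta_rot": [0, 0, 0]},
    {"gripper": 1, "delta_pos": [0, 0, 0.27], "delta_rot": [0, 0, 0]},
    {"gripper": 1, "delta_pos": [0, 0, 0.32], "delta_rot": [0, 0, 0]},
    {"gripper": 1, "delta_pos": [0, 0, 0.336], "delta_rot": [0, 0, 0]}
  ]
}}

```text
t: 15.6
tcp_pos: [465.0, 8.5, 202.9]
tcp_rot: [-0.002, 0.745, 0.667, -0.001]
force: [-0.4, 0.1, 0.2]
gripper_width: 0.999
finger_force: 0.0
```

Call:
{"op": "play_rows", "data": {
  "series": [
    {"gripper": 0.9, "delta_pos": [0, 0, 0], "delta_rot": [0, 0, 0]},
    {"gripper": 0.8, "delta_pos": [0, 0, 0], "delta_rot": [0, 0, 0]},
    {"gripper": 0.7, "delta_pos": [0, 0, 0], "delta_rot": [0, 0, 0]},
    {"gripper": 0.65, "delta_pos": [0, 0, 0], "delta_rot": [0, 0, 0]},
    {"gripper": 0.65, "delta_pos": [0, 0, 0], "delta_rot": [0, 0, 0]}
  ]
}}

```text
t: 16.02
tcp_pos: [466.1, 8.0, 205.9]
tcp_rot: [0.001, 0.745, 0.667, 0.001]
force: [0.2, 0.0, -1.1]
gripper_width: 0.688
finger_force: 0.0
```

```bash
python3 p.py 466.5 8.5 46 -6.35
```

```text
t 16.02 tcp [466.1   8.  205.9] gz 46.7 world d [ 0.4  0.5 -0.7] n 1.0
pos [0.0021 0.0013 0.0029] rot [ 0.0003  0.     -0.    ] w 0.688 ff 0.0 q [ 0.52  0.58 -0.71  2.13  0.63  0.65 -0.75]
```

Call:
{"op": "play_rows", "data": {
  "series": [
    {"gripper": 0.15, "delta_pos": [0.002, 0, 0.003], "delta_rot": [0, 0, 0]},
    {"gripper": 0.15, "delta_pos": [0.002, 0, 0.003], "delta_rot": [0, 0, 0]},
    {"gripper": 0.15, "delta_pos": [0.002, 0, 0.003], "delta_rot": [0, 0, 0]},
    {"gripper": 0.15, "delta_pos": [0.002, 0, 0.003], "delta_rot": [0, 0, 0]},
    {"gripper": 0.15, "delta_pos": [0.002, 0, 0.003], "delta_rot": [0, 0, 0]}
  ],
  "squeeze": 30
}}

```text
t: 16.43
tcp_pos: [465.7, 8.6, 204.4]
tcp_rot: [0.0, 0.745, 0.667, -0.0]
force: [0.2, 0.6, 1.4]
gripper_width: 0.387
finger_force: 30.0
```

Call:
{"op": "play_rows", "data": {
  "series": [
    {"gripper": 0.15, "delta_pos": [0, 0, 0], "delta_rot": [0, 0, 0]},
    {"gripper": 0.15, "delta_pos": [0, 0, 0], "delta_rot": [0, 0, 0]},
    {"gripper": 0.15, "delta_pos": [0, 0, 0], "delta_rot": [0, 0, 0]},
    {"gripper": 0.15, "delta_pos": [0, 0, 0], "delta_rot": [0, 0, 0]},
    {"gripper": 0.15, "delta_pos": [0, 0, 0], "delta_rot": [0, 0, 0]}
  ]
}}

```text
t: 16.85
tcp_pos: [465.8, 8.6, 204.4]
tcp_rot: [0.0, 0.745, 0.667, -0.0]
force: [-0.5, -0.0, 3.1]
gripper_width: 0.384
finger_force: 30.0
```

```bash
python3 p.py 650.6 -2.8 140 5.67
```

```text
t 16.85 tcp [465.8   8.6 204.4] gz 45.2 world d [184.8 -11.4  94.8] n 208.0
pos [ 0.0364  0.7399 -0.379 ] rot [ 0.      0.     -0.0334] w 0.384 ff 30.0 q [ 0.51  0.58 -0.71  2.13  0.63  0.65 -0.75]
```

Call:
{"op": "play_rows", "data": {
  "series": [
    {"gripper": 0.15, "delta_pos": [0, 0, -0.05], "delta_rot": [0, 0, 0]},
    {"gripper": 0.15, "delta_pos": [0, 0, -0.14], "delta_rot": [0, 0, 0]},
    {"gripper": 0.15, "delta_pos": [0, 0, -0.25], "delta_rot": [0, 0, 0]},
    {"gripper": 0.15, "delta_pos": [0, 0.03, -0.34], "delta_rot": [0, 0, 0]},
    {"gripper": 0.15, "delta_pos": [0.005, 0.1, -0.379], "delta_rot": [0, 0, 0]}
  ]
}}

```text
t: 17.27
tcp_pos: [489.9, 7.5, 301.1]
tcp_rot: [0.001, 0.745, 0.667, -0.0]
force: [0.6, 0.1, -1.0]
gripper_width: 0.381
finger_force: 30.0
```

Call:
{"op": "play_rows", "data": {
  "series": [
    {"gripper": 0.15, "delta_pos": [0.005, 0.1, 0], "delta_rot": [0, 0, -0.006]},
    {"gripper": 0.15, "delta_pos": [0.01, 0.23, 0], "delta_rot": [0, 0, -0.012]},
    {"gripper": 0.15, "delta_pos": [0.015, 0.36, 0], "delta_rot": [0, 0, -0.018]},
    {"gripper": 0.15, "delta_pos": [0.02, 0.48, 0], "delta_rot": [0, 0, -0.026]},
    {"gripper": 0.15, "delta_pos": [0.025, 0.56, 0], "delta_rot": [0, 0, -0.0334]}
  ]
}}

```text
t: 17.68
tcp_pos: [632.9, -3.0, 298.5]
tcp_rot: [0.0, 0.671, 0.742, 0.0]
force: [0.6, -0.6, -1.5]
gripper_width: 0.385
finger_force: 30.0
```

Call:
{"op": "play_rows", "data": {
  "series": [
    {"gripper": 0.15, "delta_pos": [0, 0.05, 0], "delta_rot": [0, 0, 0]},
    {"gripper": 0.15, "delta_pos": [-0.006, 0.08, 0], "delta_rot": [0, 0, 0]},
    {"gripper": 0.15, "delta_pos": [-0.006, 0.08, 0], "delta_rot": [0, 0, 0]},
    {"gripper": 0.15, "delta_pos": [-0.006, 0.08, 0], "delta_rot": [0, 0, 0]},
    {"gripper": 0.15, "delta_pos": [-0.006, 0.08, 0], "delta_rot": [0, 0, 0]}
  ]
}}

```text
t: 18.1
tcp_pos: [649.6, -1.5, 298.8]
tcp_rot: [-0.0, 0.671, 0.741, -0.001]
force: [-1.0, -0.2, -1.5]
gripper_width: 0.386
finger_force: 30.0
```

```bash
python3 p.py 650.6 -2.8 43.4 5.67
```

```text
t 18.1 tcp [649.6  -1.5 298.8] gz 139.6 world d [  1.   -1.3 -96.2] n 96.2
pos [-0.0054  0.0041  0.3847] rot [-0.0002  0.      0.0001] w 0.386 ff 30.0 q [ 0.51  0.72 -0.8   1.63  0.58  1.05 -0.37]
```

Call:
{"op": "play_rows", "data": {
  "series": [
    {"gripper": 0.15, "delta_pos": [-0.005, 0, 0.06], "delta_rot": [0, 0, 0]},
    {"gripper": 0.15, "delta_pos": [-0.005, 0, 0.17], "delta_rot": [0, 0, 0]},
    {"gripper": 0.15, "delta_pos": [-0.005, 0, 0.28], "delta_rot": [0, 0, 0]},
    {"gripper": 0.15, "delta_pos": [-0.005, 0, 0.335], "delta_rot": [0, 0, 0]},
    {"gripper": 0.15, "delta_pos": [-0.005, 0, 0.35], "delta_rot": [0, 0, 0]}
  ]
}}

```text
t: 18.52
tcp_pos: [648.5, -3.5, 207.8]
tcp_rot: [-0.002, 0.671, 0.741, -0.002]
force: [-0.5, 0.1, -1.3]
gripper_width: 0.381
finger_force: 30.0
```

Call:
{"op": "play_rows", "data": {
  "series": [
    {"gripper": 0.15, "delta_pos": [0, 0, 0], "delta_rot": [0, 0, 0]},
    {"gripper": 0.15, "delta_pos": [0, 0, 0], "delta_rot": [0, 0, 0]},
    {"gripper": 0.15, "delta_pos": [0, 0, 0], "delta_rot": [0, 0, 0]},
    {"gripper": 0.15, "delta_pos": [0, 0, 0.01], "delta_rot": [0, 0, 0]},
    {"gripper": 0.15, "delta_pos": [0, 0, 0.02], "delta_rot": [0, 0, 0]}
  ]
}}

```text
t: 18.93
tcp_pos: [651.4, -2.9, 207.9]
tcp_rot: [0.001, 0.671, 0.741, 0.001]
force: [-0.4, -0.3, -1.4]
gripper_width: 0.383
finger_force: 30.0
```

Call:
{"op": "play_rows", "data": {
  "series": [
    {"gripper": 0.15, "delta_pos": [0, 0, 0], "delta_rot": [0, 0, 0]},
    {"gripper": 0.15, "delta_pos": [0, 0, 0], "delta_rot": [0, 0, 0]},
    {"gripper": 0.15, "delta_pos": [0, 0, 0], "delta_rot": [0, 0, 0]},
    {"gripper": 0.15, "delta_pos": [0, 0, 0], "delta_rot": [0, 0, 0]},
    {"gripper": 0.15, "delta_pos": [0, 0, 0], "delta_rot": [0, 0, 0]}
  ]
}}

```text
t: 19.35
tcp_pos: [650.7, -2.9, 206.7]
tcp_rot: [0.0, 0.671, 0.741, 0.0]
force: [-0.5, 0.0, -0.8]
gripper_width: 0.39
finger_force: 30.0
```

```bash
python3 p.py 650.6 -2.8 43.4 5.67
```

```text
t 19.35 tcp [650.7  -2.9 206.7] gz 47.5 world d [-0.1  0.1 -4.1] n 4.1
pos [ 0.0005 -0.0005  0.0164] rot [0. 0. 0.] w 0.39 ff 30.0 q [ 0.46  0.83 -0.73  1.66  0.67  0.91 -0.43]
```

Call:
{"op": "play_rows", "data": {
  "series": [
    {"gripper": 0.15, "delta_pos": [0, 0, 0.006], "delta_rot": [0, 0, 0]},
    {"gripper": 0.15, "delta_pos": [0, 0, 0.012], "delta_rot": [0, 0, 0]},
    {"gripper": 0.15, "delta_pos": [0, 0, 0.016], "delta_rot": [0, 0, 0]},
    {"gripper": 0.15, "delta_pos": [0, 0, 0.016], "delta_rot": [0, 0, 0]},
    {"gripper": 0.15, "delta_pos": [0, 0, 0.016], "delta_rot": [0, 0, 0]}
  ]
}}

```text
t: 19.77
tcp_pos: [650.7, -2.9, 202.5]
tcp_rot: [-0.0, 0.671, 0.741, -0.0]
force: [-0.4, -0.4, 0.0]
gripper_width: 0.387
finger_force: 30.0
```

Call:
{"op": "play_rows", "data": {
  "series": [
    {"gripper": 0.42, "delta_pos": [0, 0, 0], "delta_rot": [0, 0, 0]},
    {"gripper": 0.5, "delta_pos": [0, 0, 0], "delta_rot": [0, 0, 0]},
    {"gripper": 0.7, "delta_pos": [0, 0, 0], "delta_rot": [0, 0, 0]},
    {"gripper": 0.9, "delta_pos": [0, 0, 0], "delta_rot": [0, 0, 0]},
    {"gripper": 1, "delta_pos": [0, 0, 0], "delta_rot": [0, 0, 0]}
  ]
}}

```text
t: 20.18
tcp_pos: [650.8, -2.9, 202.7]
tcp_rot: [0.0, 0.671, 0.741, 0.0]
force: [-0.8, -0.4, -0.8]
gripper_width: 0.657
finger_force: 0.0
```

```bash
python3 p.py 477 82.4 130 -0.8
```

```text
t 20.18 tcp [650.8  -2.9 202.7] gz 43.5 world d [-173.8   85.3   86.5] n 212.0
pos [ 0.4084 -0.6578 -0.3461] rot [0.    0.    0.018] w 0.657 ff 0.0 q [ 0.46  0.84 -0.72  1.66  0.68  0.91 -0.43]
```

Call:
{"op": "play_rows", "data": {
  "series": [
    {"gripper": 1, "delta_pos": [0, 0, -0.04], "delta_rot": [0, 0, 0]},
    {"gripper": 1, "delta_pos": [0, 0, -0.15], "delta_rot": [0, 0, 0]},
    {"gripper": 1, "delta_pos": [0, 0, -0.27], "delta_rot": [0, 0, 0]},
    {"gripper": 1, "delta_pos": [0.03, -0.05, -0.33], "delta_rot": [0, 0, 0]},
    {"gripper": 1, "delta_pos": [0.09, -0.14, -0.346], "delta_rot": [0, 0, 0]}
  ]
}}

```text
t: 20.6
tcp_pos: [616.6, 14.7, 293.5]
tcp_rot: [0.003, 0.673, 0.74, 0.003]
force: [0.6, 1.0, -0.1]
gripper_width: 0.992
finger_force: 0.0
```

Call:
{"op": "play_rows", "data": {
  "series": [
    {"gripper": 1, "delta_pos": [0.07, -0.12, 0], "delta_rot": [0, 0, 0.004]},
    {"gripper": 1, "delta_pos": [0.14, -0.23, 0], "delta_rot": [0, 0, 0.009]},
    {"gripper": 1, "delta_pos": [0.22, -0.35, 0], "delta_rot": [0, 0, 0.014]},
    {"gripper": 1, "delta_pos": [0.28, -0.46, 0], "delta_rot": [0, 0, 0.018]},
    {"gripper": 1, "delta_pos": [0.318, -0.518, 0], "delta_rot": [0, 0, 0.018]}
  ]
}}

```text
t: 21.02
tcp_pos: [473.4, 83.9, 289.6]
tcp_rot: [0.0, 0.711, 0.703, -0.001]
force: [0.1, -0.2, -0.1]
gripper_width: 1.0
finger_force: 0.0
```

Call:
{"op": "play_rows", "data": {
  "series": [
    {"gripper": 1, "delta_pos": [0, 0, 0], "delta_rot": [0, 0, 0]},
    {"gripper": 1, "delta_pos": [0, 0, 0], "delta_rot": [0, 0, 0]},
    {"gripper": 1, "delta_pos": [0, 0, 0], "delta_rot": [0, 0, 0]},
    {"gripper": 1, "delta_pos": [0, 0, 0], "delta_rot": [0, 0, 0]},
    {"gripper": 1, "delta_pos": [0, 0, 0], "delta_rot": [0, 0, 0]}
  ]
}}

```text
t: 21.43
tcp_pos: [477.9, 81.7, 289.2]
tcp_rot: [0.0, 0.713, 0.702, 0.0]
force: [0.1, -0.2, -0.4]
gripper_width: 0.998
finger_force: 0.0
```

```bash
python3 p.py 477 82.4 34 -0.8; python3 - <<'E'
from h import *
f=env.grab_frame("wrist");P=cloud(f);cv2.imwrite("pics/w5.png",f["frame"])
q=(P[...,2]>46.5)&(P[...,2]<57)&(abs(P[...,1]-82)<38)&(abs(P[...,0]-475)<38);r=cv2.minAreaRect(P[q][:,:2].astype(np.float32));print(r)
E
```

```text
t 21.43 tcp [477.9  81.7 289.2] gz 130.0 world d [ -0.9   0.7 -96. ] n 96.0
pos [ 0.0025 -0.0041  0.3841] rot [ 0.0001 -0.0001 -0.0002] w 0.998 ff 0.0 q [ 0.49  0.48 -0.87  2.04  0.5   0.84 -0.68]
((477.2546691894531, 82.28678894042969), (47.15479278564453, 26.04860496520996), 89.91885375976562)
```

View pics/w5.png

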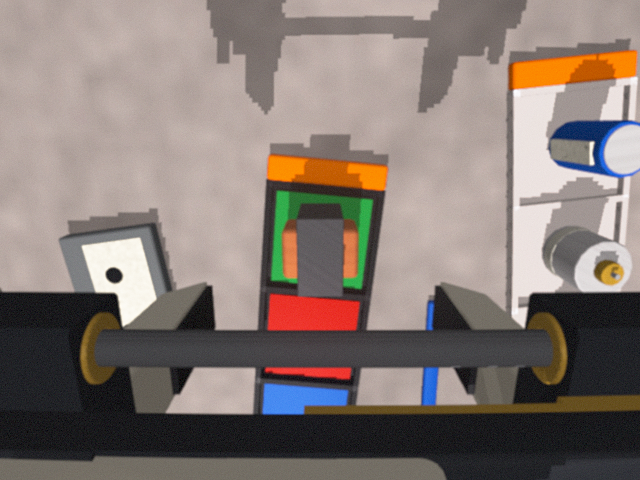

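The transformer at (320,250) is square to the fingers, and the capacitor and motor stand upright in white places 1 and 2.

Call:
{"op": "play_rows", "data": {
  "series": [
    {"gripper": 1, "delta_pos": [0.002, -0.002, 0.07], "delta_rot": [0, 0, 0]},
    {"gripper": 1, "delta_pos": [0.002, -0.002, 0.18], "delta_rot": [0, 0, 0]},
    {"gripper": 1, "delta_pos": [0.002, -0.002, 0.3], "delta_rot": [0, 0, 0]},
    {"gripper": 1, "delta_pos": [0.002, -0.002, 0.365], "delta_rot": [0, 0, 0]},
    {"gripper": 1, "delta_pos": [0.002, -0.002, 0.384], "delta_rot": [0, 0, 0]}
  ]
}}

```text
t: 21.9
tcp_pos: [475.5, 82.2, 190.3]
tcp_rot: [-0.002, 0.712, 0.702, -0.002]
force: [0.7, 0.3, 0.4]
gripper_width: 1.002
finger_force: 0.0
```

Call:
{"op": "play_rows", "data": {
  "series": [
    {"gripper": 0.95, "delta_pos": [0, 0, 0], "delta_rot": [0, 0, 0]},
    {"gripper": 0.9, "delta_pos": [0, 0, 0], "delta_rot": [0, 0, 0]},
    {"gripper": 0.85, "delta_pos": [0, 0, 0], "delta_rot": [0, 0, 0]},
    {"gripper": 0.8, "delta_pos": [0, 0, 0], "delta_rot": [0, 0, 0]},
    {"gripper": 0.75, "delta_pos": [0, 0, 0], "delta_rot": [0, 0, 0]}
  ]
}}

```text
t: 22.32
tcp_pos: [477.0, 82.8, 194.1]
tcp_rot: [0.001, 0.712, 0.702, 0.001]
force: [-0.1, -0.0, -0.0]
gripper_width: 0.78
finger_force: 0.0
```

```bash
python3 p.py 477.2 82.3 34 -0.5
```

```text
t 22.32 tcp [477.   82.8 194.1] gz 34.9 world d [ 0.2 -0.5 -0.9] n 1.0
pos [-0.0019  0.0008  0.0036] rot [ 0.0003 -0.     -0.0009] w 0.78 ff 0.0 q [ 0.36  0.63 -0.72  2.09  0.68  0.67 -0.84]
```

Call:
{"op": "play_rows", "data": {
  "series": [
    {"gripper": 0.2, "delta_pos": [0, 0, 0], "delta_rot": [0, 0, 0]},
    {"gripper": 0.2, "delta_pos": [0, 0, 0], "delta_rot": [0, 0, 0]},
    {"gripper": 0.2, "delta_pos": [0, 0, 0], "delta_rot": [0, 0, 0]},
    {"gripper": 0.2, "delta_pos": [0, 0, 0], "delta_rot": [0, 0, 0]},
    {"gripper": 0.2, "delta_pos": [0, 0, 0], "delta_rot": [0, 0, 0]}
  ],
  "squeeze": 35
}}

```text
t: 22.73
tcp_pos: [476.4, 82.7, 193.2]
tcp_rot: [0.0, 0.712, 0.702, -0.0]
force: [-0.6, -0.4, 2.6]
gripper_width: 0.478
finger_force: 35.0
```

Call:
{"op": "play_rows", "data": {
  "series": [
    {"gripper": 0.2, "delta_pos": [0, 0, 0], "delta_rot": [0, 0, 0]},
    {"gripper": 0.2, "delta_pos": [0, 0, 0], "delta_rot": [0, 0, 0]},
    {"gripper": 0.2, "delta_pos": [0, 0, 0], "delta_rot": [0, 0, 0]},
    {"gripper": 0.2, "delta_pos": [0, 0, 0], "delta_rot": [0, 0, 0]},
    {"gripper": 0.2, "delta_pos": [0, 0, 0], "delta_rot": [0, 0, 0]}
  ]
}}

```text
t: 23.15
tcp_pos: [476.4, 82.8, 193.2]
tcp_rot: [0.0, 0.712, 0.702, -0.0]
force: [-0.3, -1.6, 3.3]
gripper_width: 0.473
finger_force: 35.0
```

```bash
python3 p.py 657.7 -74.5 140 5.67
```

```text
t 23.15 tcp [476.4  82.8 193.2] gz 34.0 world d [ 181.3 -157.3  106. ] n 262.4
pos [-0.619   0.7337 -0.424 ] rot [-0.     0.    -0.018] w 0.473 ff 35.0 q [ 0.36  0.63 -0.72  2.09  0.68  0.67 -0.84]
```

Call:
{"op": "play_rows", "data": {
  "series": [
    {"gripper": 0.2, "delta_pos": [0, 0, -0.05], "delta_rot": [0, 0, 0]},
    {"gripper": 0.2, "delta_pos": [0, 0, -0.15], "delta_rot": [0, 0, 0]},
    {"gripper": 0.2, "delta_pos": [0, 0, -0.27], "delta_rot": [0, 0, 0]},
    {"gripper": 0.2, "delta_pos": [-0.02, 0.03, -0.38], "delta_rot": [0, 0, 0]},
    {"gripper": 0.2, "delta_pos": [-0.08, 0.1, -0.424], "delta_rot": [0, 0, 0]}
  ]
}}

```text
t: 23.57
tcp_pos: [500.1, 65.6, 302.8]
tcp_rot: [0.0, 0.71, 0.704, 0.001]
force: [1.7, 1.1, -3.3]
gripper_width: 0.474
finger_force: 35.0
```

Call:
{"op": "play_rows", "data": {
  "series": [
    {"gripper": 0.2, "delta_pos": [-0.08, 0.1, 0], "delta_rot": [0, 0, -0.004]},
    {"gripper": 0.2, "delta_pos": [-0.18, 0.21, 0], "delta_rot": [0, 0, -0.008]},
    {"gripper": 0.2, "delta_pos": [-0.28, 0.33, 0], "delta_rot": [0, 0, -0.012]},
    {"gripper": 0.2, "delta_pos": [-0.37, 0.44, 0], "delta_rot": [0, 0, -0.016]},
    {"gripper": 0.2, "delta_pos": [-0.45, 0.53, 0], "delta_rot": [0, 0, -0.018]}
  ]
}}

```text
t: 23.98
tcp_pos: [633.4, -54.5, 299.4]
tcp_rot: [0.0, 0.671, 0.741, 0.0]
force: [0.8, -0.2, -2.8]
gripper_width: 0.473
finger_force: 35.0
```

Call:
{"op": "play_rows", "data": {
  "series": [
    {"gripper": 0.2, "delta_pos": [-0.06, 0.06, 0], "delta_rot": [0, 0, 0]},
    {"gripper": 0.2, "delta_pos": [-0.09, 0.09, 0], "delta_rot": [0, 0, 0]},
    {"gripper": 0.2, "delta_pos": [-0.1, 0.094, 0], "delta_rot": [0, 0, 0]},
    {"gripper": 0.2, "delta_pos": [-0.1, 0.094, 0], "delta_rot": [0, 0, 0]},
    {"gripper": 0.2, "delta_pos": [-0.1, 0.094, 0], "delta_rot": [0, 0, 0]}
  ]
}}

```text
t: 24.4
tcp_pos: [656.8, -72.7, 299.0]
tcp_rot: [-0.001, 0.67, 0.742, -0.0]
force: [-0.1, 1.5, -2.9]
gripper_width: 0.48
finger_force: 35.0
```

```bash
python3 p.py 657.7 -74.5 32.2 5.67; python3 - <<'E'
from h import *
f=env.grab_frame("wrist");cv2.imwrite("pics/w6.png",f["frame"])
E
```

```text
t 24.4 tcp [656.8 -72.7 299. ] gz 139.8 world d [   0.9   -1.8 -107.6] n 107.7
pos [-0.0083  0.0034  0.4305] rot [-0.0002 -0.0002  0.0004] w 0.48 ff 35.0 q [ 0.61  0.74 -0.8   1.6   0.59  1.06 -0.26]
```

View pics/w6.png

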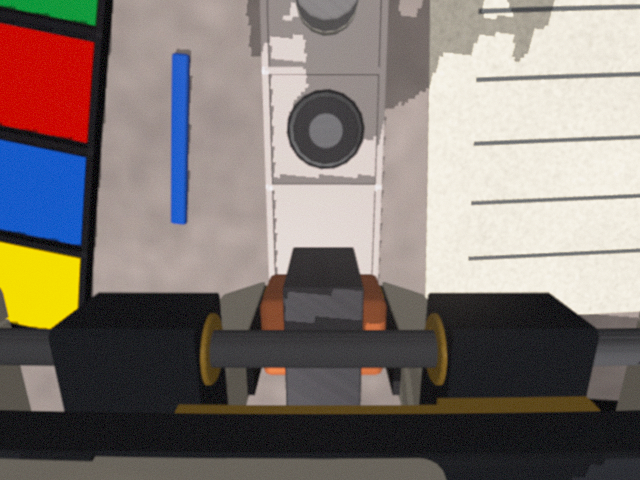

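The speaker sits in place 3 at (325,128), and the transformer is over place 4.

Call:
{"op": "play_rows", "data": {
  "series": [
    {"gripper": 0.2, "delta_pos": [-0.006, 0.002, 0.06], "delta_rot": [0, 0, 0]},
    {"gripper": 0.2, "delta_pos": [-0.006, 0.002, 0.17], "delta_rot": [0, 0, 0]},
    {"gripper": 0.2, "delta_pos": [-0.006, 0.002, 0.29], "delta_rot": [0, 0, 0]},
    {"gripper": 0.2, "delta_pos": [-0.006, 0.002, 0.365], "delta_rot": [0, 0, 0]},
    {"gripper": 0.2, "delta_pos": [-0.006, 0.002, 0.39], "delta_rot": [0, 0, 0]}
  ]
}}

```text
t: 24.87
tcp_pos: [655.9, -75.3, 196.9]
tcp_rot: [-0.003, 0.671, 0.742, -0.002]
force: [-0.9, 0.4, -3.0]
gripper_width: 0.479
finger_force: 35.0
```

Call:
{"op": "play_rows", "data": {
  "series": [
    {"gripper": 0.2, "delta_pos": [0, 0, 0], "delta_rot": [0, 0, 0]},
    {"gripper": 0.2, "delta_pos": [0, 0, 0], "delta_rot": [0, 0, 0]},
    {"gripper": 0.2, "delta_pos": [0, 0, 0], "delta_rot": [0, 0, 0]},
    {"gripper": 0.2, "delta_pos": [0, 0, 0.01], "delta_rot": [0, 0, 0]},
    {"gripper": 0.2, "delta_pos": [0, 0, 0.02], "delta_rot": [0, 0, 0]}
  ]
}}

```text
t: 25.28
tcp_pos: [659.4, -75.9, 198.2]
tcp_rot: [0.001, 0.671, 0.741, 0.001]
force: [-0.1, -0.0, -2.3]
gripper_width: 0.477
finger_force: 35.0
```

Call:
{"op": "play_rows", "data": {
  "series": [
    {"gripper": 0.2, "delta_pos": [0, 0, 0], "delta_rot": [0, 0, 0]},
    {"gripper": 0.2, "delta_pos": [0, 0, 0], "delta_rot": [0, 0, 0]},
    {"gripper": 0.2, "delta_pos": [0, 0, 0], "delta_rot": [0, 0, 0]},
    {"gripper": 0.2, "delta_pos": [0, 0, 0], "delta_rot": [0, 0, 0]},
    {"gripper": 0.2, "delta_pos": [0, 0, 0], "delta_rot": [0, 0, 0]}
  ]
}}

```text
t: 25.7
tcp_pos: [658.6, -75.9, 196.7]
tcp_rot: [0.0, 0.671, 0.741, 0.0]
force: [-0.7, -0.1, -2.7]
gripper_width: 0.474
finger_force: 35.0
```

```bash
python3 p.py 657.7 -74.5 32.2 5.67
```

```text
t 25.7 tcp [658.6 -75.9 196.7] gz 37.5 world d [-0.9  1.4 -5.3] n 5.6
pos [ 0.0059 -0.0031  0.0212] rot [0. 0. 0.] w 0.474 ff 35.0 q [ 0.56  0.86 -0.72  1.63  0.68  0.92 -0.32]
```

Call:
{"op": "play_rows", "data": {
  "series": [
    {"gripper": 0.2, "delta_pos": [0.004, 0, 0.006], "delta_rot": [0, 0, 0]},
    {"gripper": 0.2, "delta_pos": [0.004, 0, 0.012], "delta_rot": [0, 0, 0]},
    {"gripper": 0.2, "delta_pos": [0.004, 0, 0.018], "delta_rot": [0, 0, 0]},
    {"gripper": 0.2, "delta_pos": [0.004, 0, 0.021], "delta_rot": [0, 0, 0]},
    {"gripper": 0.2, "delta_pos": [0.004, 0, 0.021], "delta_rot": [0, 0, 0]}
  ]
}}

```text
t: 26.12
tcp_pos: [658.5, -74.8, 191.3]
tcp_rot: [-0.0, 0.671, 0.741, -0.0]
force: [-0.9, 0.2, -1.5]
gripper_width: 0.478
finger_force: 35.0
```

Call:
{"op": "play_rows", "data": {
  "series": [
    {"gripper": 0.2, "delta_pos": [0, 0, 0], "delta_rot": [0, 0, 0]},
    {"gripper": 0.51, "delta_pos": [0, 0, 0], "delta_rot": [0, 0, 0]},
    {"gripper": 0.6, "delta_pos": [0, 0, 0], "delta_rot": [0, 0, 0]},
    {"gripper": 0.8, "delta_pos": [0, 0, 0], "delta_rot": [0, 0, 0]},
    {"gripper": 1, "delta_pos": [0, 0, 0], "delta_rot": [0, 0, 0]}
  ]
}}

```text
t: 26.53
tcp_pos: [658.7, -74.9, 191.7]
tcp_rot: [0.0, 0.671, 0.741, 0.0]
force: [-0.1, 0.1, -0.6]
gripper_width: 0.674
finger_force: 0.0
```

Call:
{"op": "play_rows", "data": {
  "series": [
    {"gripper": 1, "delta_pos": [0, 0, 0], "delta_rot": [0, 0, 0]},
    {"gripper": 1, "delta_pos": [0, 0, -0.06], "delta_rot": [0, 0, 0]},
    {"gripper": 1, "delta_pos": [0, 0, -0.16], "delta_rot": [0, 0, 0]},
    {"gripper": 1, "delta_pos": [0, 0, -0.28], "delta_rot": [0, 0, 0]},
    {"gripper": 1, "delta_pos": [0, 0, -0.4], "delta_rot": [0, 0, 0]}
  ]
}}

```text
t: 26.95
tcp_pos: [658.2, -74.6, 293.1]
tcp_rot: [-0.0, 0.671, 0.741, -0.0]
force: [1.0, 0.1, 0.3]
gripper_width: 0.99
finger_force: 0.0
```

Call:
{"op": "play_rows", "data": {
  "series": [
    {"gripper": 1, "delta_pos": [-0.15, -0.1, 0], "delta_rot": [0, 0, 0]},
    {"gripper": 1, "delta_pos": [-0.3, -0.2, 0], "delta_rot": [0, 0, 0]},
    {"gripper": 1, "delta_pos": [-0.45, -0.3, 0], "delta_rot": [0, 0, 0]},
    {"gripper": 1, "delta_pos": [-0.6, -0.4, 0], "delta_rot": [0, 0, 0]},
    {"gripper": 1, "delta_pos": [-0.65, -0.43, 0], "delta_rot": [0, 0, 0]}
  ]
}}

```text
t: 27.37
tcp_pos: [565.4, -251.5, 292.4]
tcp_rot: [0.001, 0.672, 0.74, -0.001]
force: [0.4, -0.5, -0.8]
gripper_width: 0.998
finger_force: 0.0
```

Call:
{"op": "play_rows", "data": {
  "series": [
    {"gripper": 1, "delta_pos": [-0.12, -0.1, 0], "delta_rot": [0, 0, 0]},
    {"gripper": 1, "delta_pos": [-0.24, -0.2, 0], "delta_rot": [0, 0, 0]},
    {"gripper": 1, "delta_pos": [-0.3, -0.24, 0], "delta_rot": [0, 0, 0]},
    {"gripper": 1, "delta_pos": [-0.3, -0.24, 0], "delta_rot": [0, 0, 0]},
    {"gripper": 1, "delta_pos": [-0.3, -0.24, 0], "delta_rot": [0, 0, 0]}
  ]
}}

```text
t: 27.78
tcp_pos: [514.5, -329.5, 292.3]
tcp_rot: [0.001, 0.673, 0.74, -0.0]
force: [-0.3, 0.8, 0.3]
gripper_width: 1.002
finger_force: 0.0
```

```bash
python3 - <<'E'
from h import *
f=env.grab_frame("top");cv2.imwrite("pics/t7.png",f["frame"]);P=cloud(f)
C=np.array([646,33]);a=np.radians(5.67);M=np.array([[np.cos(a),-np.sin(a)],[np.sin(a),np.cos(a)]])
for y in(108,36,-36,-108):
    L=(P[...,:2]-C)@M;q=(P[...,2]>42)&(P[...,2]<65)&(abs(L[...,0])<36)&(abs(L[...,1]-y)<34)
    print(y,q.sum(),L[q].mean(0).round(1),np.percentile(P[q][:,2],90).round(1)) if q.sum() else print(y,"none")
E
```

```text
108 360 [ -1.8 107.5] 57.3
36 389 [ 0.  37.9] 51.4
-36 452 [ -0.8 -35.7] 51.2
-108 674 [  -0.4 -107.6] 51.0
```

View pics/t7.png

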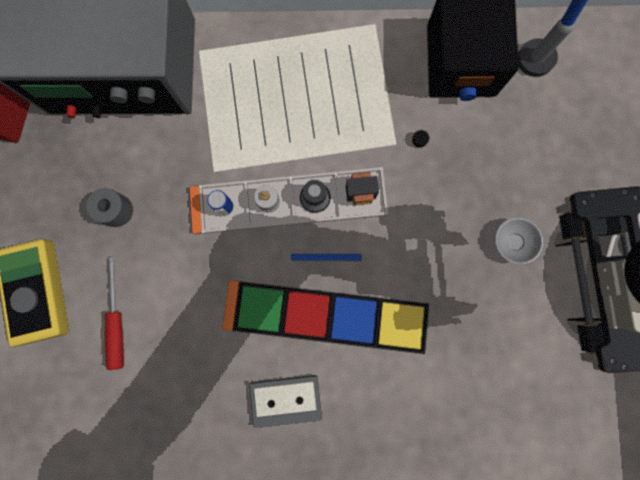

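All four parts stand upright and centred in the white rack, from the orange end: capacitor (218,202), motor (265,197), speaker (315,195), transformer (362,188). The gripper is clear of everything.

```bash
python3 -c "
from cell import env
print(env.job_done())"
```

```text
the job is handed in; nothing more can be done
None
```

The job is handed in at about 28 s with all four parts moved to the white rack in reverse order (capacitor, motor, speaker, transformer from the orange end); the final top view showed each upright and within about 2 mm of its place's centre, but the hand-in call returned no verdict.

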